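# Make up a kiln shelf from the tilt bin and the lidded boxes

## Robot

A 6-joint arm with a two-finger parallel gripper is mounted at the origin on a cart in front of the work surface, level with it; the furniture and walls round the work are solid. World frame = base frame: x ahead of the robot, y to its left, z up, the work surface at z = 0. Lengths are in m, angles in rad, forces in N, time in s.
With the tool pointing down it reaches from about 0.425 to 0.95 m from the base axis. Payload 3.5 kg.
Tool frame: the origin (TCP) lies midway between the tips of the shut fingers; the grasp point (between the pads) lies 19 mm behind it; z points along the fingers, y is the direction in which the jaws open and shut (so a half turn about z gives the same grasp; the last joint's range is limited). The gripper opens to 85 mm and grips with 20 to 120 N. Pads are 22 mm wide; open, the fingers measure 114 mm over their backs; the gripper's body (76 mm by 85 mm) begins 54 mm behind the grasp point. The pads swing forward as they close: fully open they stand 13 mm farther back than shut.
Start: joints at [-1.316, 0.286, 1.577, -0, 1.279, -0.15], TCP at [0.266, -0.62, 0.231] pointing down, gripper open.
Joint ranges: [-2.77, 2.77], [-0.9, 2.22], [0.21, 2.48], [-1.53, 4.67], [0.24, 2.81], [-2.84, 2.84]. Speed limits (rad/s): [2.79, 2.79, 3.14, 3.14, 3.14, 3.14].

## Interface

Orientations are given as a unit quaternion [x, y, z, w].
In Python, from plant import ctrl gives the robot as it stands.
- The arm moves only by the tool apply_moves, never from a script. Its argument "moves" is a list that holds one entry, the list of rows, each a list of 7 numbers: the shift along the tool's x, y, z in m, then the turn, a rotation vector about the tool's x, y, z in degrees, then the gripper's target within -1 to 1 (shut at 1, half-way at 0, fully open at -1). In form: [[[tx, ty, tz, ax, ay, az, hand], ...]]. A call has 1 to 12 rows; each row shifts and turns the pose as measured when the row begins, along the tool's axes as they then stand; what a row does not reach is not made up. A row lasts 1/10 s, in which the tool goes at most 50 mm and 8.59 degrees, less where a joint would pass 70% of its speed; a pose out of reach is approached as far as the arm can. A call with a gripper value outside its range is refused whole. The fingers move at their own pace and stop on an object; "force" is the grip in N (left out, the last holds). Time passes only in rows, so rows that do not move let the fingers close. It gives the time, the measured TCP pose, the force and the opening at its end, in the units of the state.
- ctrl.get_state(): the state, without advancing time (a new reading comes with each control period).
- ctrl.read_camera(name): name is "scene" or "top" or "wrist"; returns the picture (400x640x3 uint8, red, green, blue); there is no depth.
- ctrl.get_calibration(name): a dict with "camera_matrix" (3x3 intrinsics, pixels), "cam_to_world" (4x4, takes a point from camera to world coordinates). Camera axes: x right, y up, looking along -z (the intrinsics and any distortion apply to the point x, -y, -z); pixel columns grow to the right and rows downward; lengths in m; the calibration is good to about 2 mm. The wrist camera is an equidistant fisheye: a pixel r from the principal point sees the ray r / f radians off the axis. A picture is of the moment at which its call begins: read the wrist's pose just before it. get_calibration takes no time and is no camera call; for the wrist camera it gives the pose at the moment of the call.
- ctrl.sign_off(): hands the job in, once; it reports no verdict.
The state is a dict: "time": time; "qpos": joint angles; "dq": joint speeds; "joint_efforts": joint torques, N m; "eef_pos": TCP position; "tcp_rot": TCP orientation; "contact_force": force on the tool from outside, world axes, zero at the start; "wrist_torque": the same for the moment, N m; "opening": opening from 0.0 (shut) to 1.0 (fully open).
Only numpy, scipy, OpenCV 4.12 (cv2) and the standard library are available. Lean on these libraries where they do the work, as an engineer would, in place of code of your own. Each camera call takes 0.05 s, during which the arm holds its last target. There are 200 camera calls.

## Task

Swing the tilt-out bin fully forward from its rack, take every kiln prop out of its mouth and put them on the kiln shelf in front of it, each resting directly on the shelf and not on another. Also find the block with three cones, which is in one of the three lidded wooden boxes, and put it on the shelf too; have only one box open at a time, and leave what else the boxes hold in its box. At the end the bin is swung fully home, all three lids are shut, and the jar and tile nearby are where they were.

Things in the scene. Friction and masses are not known exactly. Their poses are not given: they have to be found in the camera images.
- bin (a joint): Tilt-out sheet-metal bin in the wooden rack, rad: 0 upright (home in the rack), grows as its top swings forward out of the rack towards the robot; stop at 0.9. A stiff hinge along its bottom front edge holds it wherever it is left (about 3 to 6 N at the grip moves it).
- bin_hinge (a point): Middle of the bin's hinge line, 30 mm above the table at the front edge of the rack. Axes are the rack's: x back into the rack, y along the hinge to the left, z up.
- bin_grip (a point): Where to grip the bin: middle of a wooden tongue (18 mm wide along y, 8 thick, 34 long) at the middle of its top front edge, 20 mm before the front face and 96 mm above the hinge when upright. It slopes forward and up at 45 deg when home, points forward and slightly down when out: pinch its sides from above all the way. Frame turns with the bin.
- bin_floor (a point): Middle of the bin's 42 mm deep lower plate. Fully out, it lies level 70 mm above the table, 24 mm before the hinge line; the props slide onto it. Bin 262 mm wide inside (y). Front wall then slopes up forward (top 83 mm over the table, 67 mm before the hinge), back plate rises steeply from 2 mm before the hinge to 21 mm behind: lift props straight up, fingers closing along y.
- rack: Fixed wooden rack of the tilt bin, 308 mm wide (y), 100 mm deep, 122 mm high, with a roof that covers the bin while it is home (roof from 22 mm behind the front edge backward). Origin on the table under the middle of its front edge; x points back, away from the robot; front faces the robot.
- kiln_shelf: Loose flat pale kiln shelf (slab) 130 x 280 x 12 mm, 0.9 kg, lying on the table in front of the rack. Origin at the centre of its underside, x across (130 mm), y along (280 mm), top face at z = 12 mm.
- prop_1: Square kiln prop, terracotta block 34 x 24 x 24 mm (long side along its x) with a dark bore in each end, 45 g. Origin at its centre. Starts in the bin; two to four of them are there, in a row along the bin with gaps of about 30 mm; once the bin is out they lie or stand on end on its level plate.
- prop_2: Square kiln prop, terracotta block 34 x 24 x 24 mm (long side along its x) with a dark bore in each end, 45 g. Origin at its centre. Starts in the bin; two to four of them are there, in a row along the bin with gaps of about 30 mm; once the bin is out they lie or stand on end on its level plate.
- prop_3: Square kiln prop, terracotta block 34 x 24 x 24 mm (long side along its x) with a dark bore in each end, 45 g. Origin at its centre. Starts in the bin; two to four of them are there, in a row along the bin with gaps of about 30 mm; once the bin is out they lie or stand on end on its level plate.
- prop_4: Square kiln prop, terracotta block 34 x 24 x 24 mm (long side along its x) with a dark bore in each end, 45 g. Origin at its centre. Starts in the bin; two to four of them are there, in a row along the bin with gaps of about 30 mm; once the bin is out they lie or stand on end on its level plate.
- box_1: Fixed small wooden box 84 (x) x 92 (y) x 48 mm high, 4 mm walls and floor. Origin at the centre of its underside; the lid's tab is at its -x side (towards the robot), the lid's hinge line along its +x rim (42 mm behind the middle, 48 mm above the table). The three boxes look alike and swap places.
- lid_1 (a joint): Hinged wooden lid of box_1, rad: 0 shut, grows as the front edge swings up and over to the back, stop at 1.9. A stiff hinge holds it wherever it is left (about 0.6 N at the tab moves it). Shut means under 0.08.
- lid_1_tab (a point): Where to grip lid_1: in its dark wooden tab (16 mm wide along y, 8 thick, sticking out 28 mm past the lid's front edge), 98 mm from the hinge line and 4 mm above it when shut. It points at the robot when shut and straight up at 1.57: pinch its sides from above all the way. Frame turns with the lid; the lid is 5 mm thick.
- box_2: Fixed small wooden box 84 (x) x 92 (y) x 48 mm high, 4 mm walls and floor. Origin at the centre of its underside; the lid's tab is at its -x side (towards the robot), the lid's hinge line along its +x rim (42 mm behind the middle, 48 mm above the table). The three boxes look alike and swap places.
- lid_2 (a joint): Hinged wooden lid of box_2, rad: 0 shut, grows as the front edge swings up and over to the back, stop at 1.9. A stiff hinge holds it wherever it is left (about 0.6 N at the tab moves it). Shut means under 0.08.
- lid_2_tab (a point): Where to grip lid_2: in its dark wooden tab (16 mm wide along y, 8 thick, sticking out 28 mm past the lid's front edge), 98 mm from the hinge line and 4 mm above it when shut. It points at the robot when shut and straight up at 1.57: pinch its sides from above all the way. Frame turns with the lid; the lid is 5 mm thick.
- box_3: Fixed small wooden box 84 (x) x 92 (y) x 48 mm high, 4 mm walls and floor. Origin at the centre of its underside; the lid's tab is at its -x side (towards the robot), the lid's hinge line along its +x rim (42 mm behind the middle, 48 mm above the table). The three boxes look alike and swap places.
- lid_3 (a joint): Hinged wooden lid of box_3, rad: 0 shut, grows as the front edge swings up and over to the back, stop at 1.9. A stiff hinge holds it wherever it is left (about 0.6 N at the tab moves it). Shut means under 0.08.
- lid_3_tab (a point): Where to grip lid_3: in its dark wooden tab (16 mm wide along y, 8 thick, sticking out 28 mm past the lid's front edge), 98 mm from the hinge line and 4 mm above it when shut. It points at the robot when shut and straight up at 1.57: pinch its sides from above all the way. Frame turns with the lid; the lid is 5 mm thick.
- cone_block: Cone block: terracotta bar 46 (x) x 22 (y) x 14 mm with three small pale cones standing on it, 38 mm high in all, 50 g. Origin at the centre of its underside, z up through the cones. It lies in one of the boxes, near the middle of its floor, its long side roughly along the box's x.
- ink_stick: Black ink stick 15 x 68 x 10 mm, lies in another box; not wanted.
- eraser: Eraser in a sleeve, 19 x 44 x 12 mm, lies in the remaining box; not wanted.
- iron_jar: Brown pigment jar with a white cap, 52 mm across and 52 mm high, loose bystander. Origin at its underside.
- tile: Loose grey glaze test tile 62 x 45 x 7 mm, bystander. Origin at its underside.

How it is judged:
By the outcome, as a careful person would: the job done as asked, in the order asked, and still so for the second after the job is handed in, with the robot touching nothing.
Of prop_1, prop_2, prop_3, prop_4 only 2 to 4 are there at a start; the rules pass over those that are not, and their reading is None.
At some moment in a run one of kiln_shelf may be knocked a few centimetres aside while the robot is not near it.
Once in a run the grip may slacken for a moment while it holds something.
It also fails if it takes over 210 s, if anything falls off the work surface, if the arm or the gripper's body presses on something with over 40 N, if the wrist force passes 120 N, or if a joint passes its speed limit or range.

## Working session

There is one attempt and no reset: what is moved stays moved. The work goes in short steps, Python scripts to look and compute and a tool call to move; the robot and the scene stay as the last step left them, time stands still between calls to the robot, and variables do not carry over. Pictures are saved under pics/ and viewed, about 12 in all and at most 16, crops included, and the job is handed in when it is done.

Besides the shell and the picture viewer there is one more tool, called after "Request:" in YAML: its name, and indented under it one key for each argument. apply_moves: Moves the arm, as the interface text tells. Its arguments: {"type":"object","properties":{"moves":{"type":"array","items":{"type":"array","items":{"type":"array","items":{"type":"number"}}}},"force":{"type":"number"}},"required":["moves"]}

```bash
ls; mkdir -p pics; cat > h.py <<'E'
import numpy as np, cv2
from plant import ctrl
from scipy.spatial.transform import Rotation as R
def snap(name,fn,crop=None,scale=1):
    K=ctrl.get_calibration(name); im=np.array(ctrl.read_camera(name))
    np.savez('pics/'+fn+'.npz',im=im,K=K['camera_matrix'],T=K['cam_to_world'],n=name)
    b=im[:,:,::-1]
    if crop: b=b[crop[1]:crop[3],crop[0]:crop[2]]
    if scale!=1: b=cv2.resize(b,None,fx=scale,fy=scale,interpolation=cv2.INTER_CUBIC)
    cv2.imwrite('pics/'+fn+'.png',b); return im
def load(fn): return np.load('pics/'+fn+'.npz')
def ray(d,u,v):
    K,T=d['K'],d['T']; x=(u-K[0,2])/K[0,0]; y=(v-K[1,2])/K[1,1]
    if str(d['n'])=='wrist':
        r=np.hypot(x,y); s=np.sin(r)/r if r>1e-9 else 1; c=np.array([x*s,-y*s,-np.cos(r)])
    else: c=np.array([x,-y,-1.])
    return T[:3,3],T[:3,:3]@c
def onz(d,u,v,z):
    o,r=ray(d,u,v); return o+r*(z-o[2])/r[2]
def proj(d,p):
    K,T=d['K'],d['T']; c=T[:3,:3].T@(np.asarray(p)-T[:3,3]); c=c*[1,-1,-1]
    if str(d['n'])=='wrist':
        rr=np.hypot(c[0],c[1]); th=np.arctan2(rr,c[2]); x,y=c[:2]/max(rr,1e-9)*th
    else: x,y=c[:2]/c[2]
    return np.array([x*K[0,0]+K[0,2],y*K[1,1]+K[1,2]])
def st():
    s=ctrl.get_state(); print('t',round(s['time'],2),'p',np.round(s['eef_pos'],4),'q',np.round(s['tcp_rot'],4),'o',round(s['opening'],3),'F',np.round(s['contact_force'],1)); return s
E
python3 - <<'E'
from h import *
st()
for n in('top','scene'):
    snap(n,n+'0'); d=load(n+'0'); print(d['K'],d['T'].round(3))
print(R.from_quat(ctrl.get_state()['tcp_rot']).as_matrix().round(3), ctrl.get_calibration('wrist'))
E
```

```text
pics
t 0.0 p [ 0.2657 -0.6198  0.2299] q [ 9.796e-01  2.010e-01 -1.000e-04 -1.200e-03] o 1.0 F [-0.5  0.2 -0.1]
[[433.3127558    0.         322.14094663]
 [  0.         433.3127558  195.33574434]
 [  0.           0.           1.        ]] [[ 0.016  0.997 -0.08   0.455]
 [-1.     0.016 -0.009  0.187]
 [-0.008  0.08   0.997  1.374]
 [ 0.     0.     0.     1.   ]]
[[457.0442184    0.         319.59267755]
 [  0.         457.0442184  204.22362772]
 [  0.           0.           1.        ]] [[-0.638  0.521 -0.567 -0.096]
 [-0.77  -0.429  0.473  0.748]
 [ 0.003  0.738  0.675  0.89 ]
 [ 0.     0.     0.     1.   ]]
[[ 0.919  0.394 -0.001]
 [ 0.394 -0.919  0.002]
 [ 0.    -0.002 -1.   ]] {'camera_matrix': array([[309.70691629,   0.        , 323.91052545],
       [  0.        , 309.70691629, 197.41787404],
       [  0.        ,   0.        ,   1.        ]]), 'cam_to_world': array([[ 0.39413206,  0.87090227,  0.29357989,  0.34060477],
       [-0.91905075,  0.37430629,  0.1234525 , -0.58716589],
       [-0.00237374, -0.31847141,  0.94792949,  0.37274521],
       [ 0.        ,  0.        ,  0.        ,  1.        ]])}
```

View pics/top0.png

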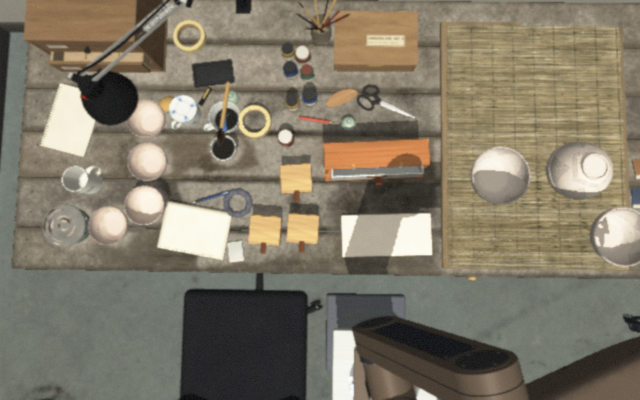

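View pics/scene0.png

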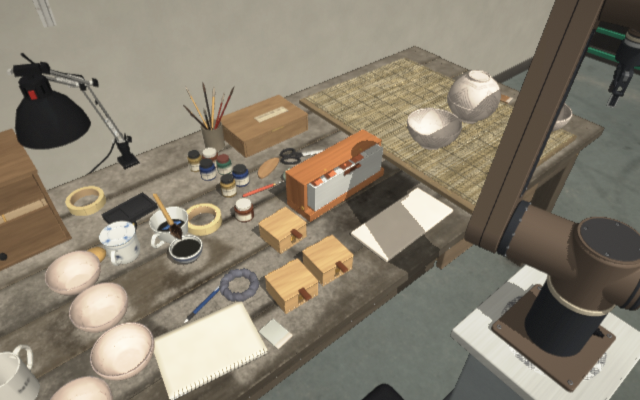

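```bash
python3 - <<'E'
from h import *
d=load('top0'); im=d['im']; hsv=cv2.cvtColor(im,cv2.COLOR_RGB2HSV)
roi=np.zeros(im.shape[:2],np.uint8); roi[125:265,230:440]=1
def rects(mask,z,amin,nm):
    mask=cv2.morphologyEx(mask*roi,cv2.MORPH_OPEN,np.ones((3,3)))
    for c in cv2.findContours(mask,cv2.RETR_EXTERNAL,cv2.CHAIN_APPROX_NONE)[0]:
        if cv2.contourArea(c)<amin: continue
        pts=np.array([onz(d,u,v,z)[:2] for u,v in c[:,0]],np.float32)
        r=cv2.minAreaRect(pts); print(nm,np.round(r[0],4),np.round(r[1],4),round(r[2],1),cv2.boundingRect(c))
H,S,V=cv2.split(hsv)
rects(((H>13)&(H<24)&(S>90)&(V>140)).astype(np.uint8),.053,200,'lid')
rects(((H<13)&(S>150)&(V>100)).astype(np.uint8),.122,300,'rack')
rects(((S<40)&(V>200)).astype(np.uint8),.012,80,'shelf/tile/jar')
for p in[(296,178),(300,180),(376,150),(376,174),(378,181),(386,225),(360,250),(302,248)]: print(p,im[p[1],p[0]],hsv[p[1],p[0]])
a=cv2.resize(im[120:270,225:445,::-1],None,fx=3.6,fy=3.6,interpolation=cv2.INTER_CUBIC); cv2.imwrite('pics/t0c.png',a)
E
```

```text
lid [0.453  0.3724] [0.0967 0.0868] 87.4 (249, 215, 33, 30)
lid [0.459  0.2568] [0.0961 0.0882] 86.2 (287, 213, 32, 31)
lid [0.612 0.282] [0.0909 0.0959] 4.3 (280, 163, 32, 31)
shelf/tile/jar [0.3832 0.4659] [0.0591 0.0376] 1.9 (230, 242, 13, 20)
shelf/tile/jar [0.4405 0.1131] [0.1247 0.0503] 0.9 (341, 215, 17, 41)
shelf/tile/jar [ 0.4452 -0.0789] [0.1266 0.1265] 2.2 (391, 214, 41, 42)
shelf/tile/jar [0.7515 0.3211] [0.0388 0.0384] 0.9 (279, 130, 13, 13)
(296, 178) [235 197 133] [ 19 111 235]
(300, 180) [242 210 142] [ 20 105 242]
(376, 150) [217 142  85] [ 13 155 217]
(376, 174) [171 168 157] [ 24  21 171]
(378, 181) [74 42 26] [ 10 165  74]
(386, 225) [179 169 149] [ 20  43 179]
(360, 250) [178 168 149] [ 20  42 178]
(302, 248) [125  77  52] [ 10 149 125]
```

View pics/t0c.png

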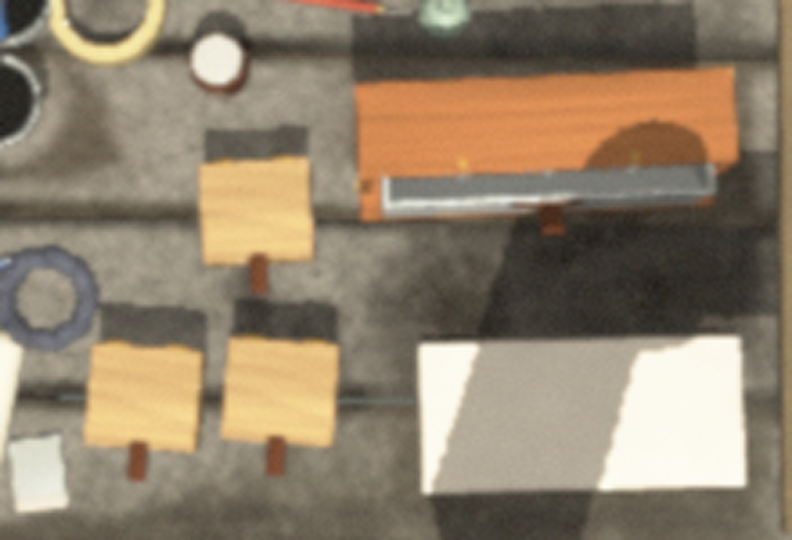

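```bash
python3 - <<'E'
from h import *
d=load('top0')
f=lambda u,v,z:onz(d,225+u/3.6-.36,120+v/3.6-.36,z)[:2].round(4)
print('roof BL,BR,FR',f(356,85,.122),f(733,68,.122),f(738,160,.122))
print('rack base front L/R z=.0?',f(362,220,.0),f(362,220,.03))
print('tongue tip mid',f(552,222,.126),'bin rim L R',f(385,208,.12),f(715,193,.12))
print('shelf',[f(*p,.012) for p in[(418,343),(742,336),(746,485),(423,493)]])
print('tabs',[f(*p,.052) for p in[(259,274),(138,462),(275,457)]])
s=st(); print(np.round(s['qpos'],3))
E
```

```text
roof BL,BR,FR [0.7077 0.1969] [ 0.7262 -0.1091] [ 0.6508 -0.1129]
rack base front L/R z=.0? [0.6112 0.1906] [0.6078 0.1905]
tongue tip mid [0.5976 0.0375] bin rim L R [0.6076 0.1719] [ 0.6239 -0.0947]
shelf [array([0.5026, 0.14  ]), array([ 0.5133, -0.1422]), array([ 0.3844, -0.1452]), array([0.3729, 0.134 ])]
tabs [array([0.5577, 0.2774]), array([0.3971, 0.3761]), array([0.4032, 0.2606])]
t 0.1 p [ 0.2657 -0.6199  0.23  ] q [ 9.796e-01  2.010e-01 -1.000e-04 -1.100e-03] o 0.999 F [0.2 0.3 0.2]
[-1.316  0.287  1.578 -0.     1.279 -0.15 ]
```

Request:
apply_moves:
  moves:
    - [[0,0,-0.02,0,0,7.7,-1],[0,0,-0.02,0,0,7.7,-1],[0,0,-0.02,0,0,7.7,-1],[0.02,-0.04,0,0,0,0,-1],[0.02,-0.045,0,0,0,0,-1],[0.02,-0.045,0,0,0,0,-1],[0.02,-0.045,0,0,0,0,-1],[0.02,-0.045,0,0,0,0,-1],[0.02,-0.045,0,0,0,0,-1],[0.02,-0.045,0,0,0,0,-1],[0.02,-0.045,0,0,0,0,-1]]
  force: 30

```text
time: 1.2
eef_pos: [0.4305, -0.2625, 0.2863]
tcp_rot: [1.0, -0.014, -0.002, -0.007]
contact_force: [1.0, -0.6, -0.5]
opening: 0.999
```

Request:
apply_moves:
  moves:
    - [[0.02,-0.045,0,0,0,-5.1,-1],[0.023,-0.043,0,0,0,0,-1],[0.023,-0.043,0,0,0,0,-1],[0.023,-0.043,0,0,0,0,-1],[0.023,-0.043,0,0,0,0,-1],[0.023,-0.043,0.015,0,0,0,-1],[0.01,-0.04,0.02,0,0,0,-1],[0,0,0,0,0,0,-1]]

```text
time: 2.0
eef_pos: [0.5593, 0.0576, 0.2527]
tcp_rot: [0.999, 0.035, -0.002, -0.008]
contact_force: [-0.4, -0.2, -0.7]
opening: 0.999
```

```bash
python3 - <<'E'
from h import *
s=st(); snap('wrist','w1')
d=load('w1'); print(proj(d,[.597,.037,.126]),d['T'].round(3))
E
```

```text
t 2.0 p [0.5593 0.0576 0.2527] q [ 0.9993  0.0355 -0.0024 -0.0081] o 0.999 F [-0.4 -0.2 -0.7]
[353.58637805 148.2655869 ] [[ 0.071  0.944  0.323  0.641]
 [-0.997  0.073  0.008  0.062]
 [-0.016 -0.323  0.946  0.395]
 [ 0.     0.     0.     1.   ]]
```

View pics/w1.png

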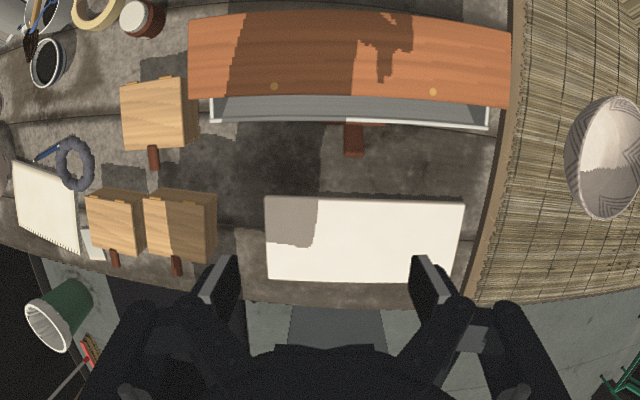

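```bash
python3 - <<'E'
from h import *
d=load('w1')
print(onz(d,353,157,.138),onz(d,353,127,.114),onz(d,353,141,.126))
# roof ends, in rack
print('roof front L,R',onz(d,190,103,.122),onz(d,510,108,.122),'roof back',onz(d,190,18,.122),onz(d,510,32,.122))
s=ctrl.get_state();print(R.from_quat(s['tcp_rot']).as_matrix().round(4))
E
```

```text
[0.59145861 0.03790969 0.138     ] [0.61458431 0.03819241 0.114     ] [0.60340919 0.03810633 0.126     ]
roof front L,R [0.63108727 0.19048908 0.122     ] [ 0.6538175  -0.11448246  0.122     ] roof back [0.71304191 0.19533475 0.122     ] [ 0.72972964 -0.10697809  0.122     ]
[[ 0.9976  0.0697 -0.0032]
 [ 0.0698 -0.9975  0.0146]
 [-0.0022 -0.0147 -0.9999]]
```

Request:
apply_moves:
  moves:
    - [[0.021,0.011,0.03,-0.8,0,0,-0.6],[0.021,0.011,0.03,0,0,0,-0.3],[0,0,0.04,0,0,0,-0.2],[0,0,0.03,0,0,0,-0.2],[0,0,0,0,0,0,-0.2]]

```text
time: 2.55
eef_pos: [0.6075, 0.0313, 0.1249]
tcp_rot: [0.999, 0.034, 0.003, 0.002]
contact_force: [-0.4, 0.3, -0.7]
opening: 0.598
```

```bash
cat >> h.py <<'E'
def to(p,yaw=None,vert=True):
    "print tool-frame shift to world point p and turn to vertical tool with yaw deg"
    s=st(); M=R.from_quat(s['tcp_rot']); sh=M.inv().apply(np.asarray(p)-s['eef_pos'])
    x=M.as_matrix()[:,0]; y0=np.degrees(np.arctan2(x[1],x[0]))
    T=R.from_euler('z',y0 if yaw is None else yaw,degrees=True)*R.from_rotvec([np.pi,0,0])
    print('shift',sh.round(4),'turn',np.degrees((M.inv()*T).as_rotvec()).round(2),'yaw',round(y0,2))
E
python3 -c "
from h import *
to([.603,.038,.107],3.8)"
```

```text
t 2.55 p [0.6075 0.0313 0.1249] q [0.9994 0.0336 0.0033 0.0019] o 0.598 F [-0.4  0.3 -0.7]
shift [-0.0042 -0.007   0.0179] turn [ 0.22 -0.37  0.05] yaw 3.85
```

Request:
apply_moves:
  moves:
    - [[-0.004,-0.007,0.009,0.2,-0.4,0,-0.2],[0,0,0.009,0,0,0,-0.2],[0,0,0,0,0,0,0.9],[0,0,0,0,0,0,0.9],[0,0,0,0,0,0,0.9],[0,0,0,0,0,0,0.9],[0,0,0,0,0,0,0.9]]
  force: 35

```text
time: 3.25
eef_pos: [0.6053, 0.0375, 0.1116]
tcp_rot: [0.999, 0.032, 0.004, 0.0]
contact_force: [0.5, 1.5, -3.3]
opening: 0.193
```

```bash
python3 -c "
from h import *
import numpy as np
to([.603,.038,.107],3.8)
h=np.array([.622,.039]);
for t in np.arange(0,.95,.1): print(round(t,1), -0.02*np.cos(t)-.096*np.sin(t), .096*np.cos(t)-.02*np.sin(t)+.03)"
```

```text
t 3.25 p [0.6053 0.0375 0.1116] q [9.995e-01 3.230e-02 4.000e-03 2.000e-04] o 0.193 F [ 0.5  1.5 -3.3]
shift [-0.0023 -0.0007  0.0046] turn [ 0.04 -0.46 -0.1 ] yaw 3.7
0.0 -0.02 0.126
0.1 -0.02948409130365602 0.12352373153375391
0.2 -0.03867358731315071 0.12011300485685797
0.3 -0.04747666962200073 0.11580189882283137
0.4 -0.05580538074168816 0.11063348857810396
0.5 -0.06357650294381095 0.10465941516939173
0.6 -0.07071238974411698 0.0979393695634284
0.7 -0.07714174172050811 0.09054049623455707
0.8 -0.0828003189132975 0.08253672227933742
0.9 -0.0876315826896517 0.07400801876143412
```

Request:
apply_moves:
  moves:
    - [[-0.0095,0,0.0025,0,0,0,0.9],[-0.0092,0,0.0034,0,0,0,0.9],[-0.0088,0,0.0043,0,0,0,0.9],[-0.0083,0,0.0052,0,0,0,0.9],[0,0,0,0,0,0,0.9]]

```text
time: 3.75
eef_pos: [0.5895, 0.0366, 0.1076]
tcp_rot: [0.999, 0.03, 0.034, -0.001]
contact_force: [2.9, -0.1, -15.1]
opening: 0.201
```

```bash
python3 -c "
from h import *
to([.622-.0558,.0355,.1106-.0145],3.8)"
```

```text
t 3.75 p [0.5895 0.0366 0.1076] q [ 9.99e-01  2.99e-02  3.44e-02 -6.00e-04] o 0.201 F [  2.9  -0.1 -15.1]
shift [-0.024  -0.0003  0.0099] turn [ 0.06 -3.94 -0.37] yaw 3.43
```

Request:
apply_moves:
  moves:
    - [[-0.012,0,0.005,0,-2,0,0.9],[-0.012,0,0.005,0,-2,0,0.9],[-0.012,0,0.007,0,-2,0,0.9],[-0.012,0,0.008,0,-2,0,0.9],[-0.01,0,0.009,0,-2,0,0.9],[0,0,0,0,-1,0,0.9]]

```text
time: 4.35
eef_pos: [0.5535, 0.0345, 0.0894]
tcp_rot: [0.999, 0.029, -0.034, 0.001]
contact_force: [2.2, 1.5, -2.6]
opening: 0.201
```

```bash
python3 -c "
from h import *
to([.622-.0876,.034,.074-.0145],3.8)"
```

```text
t 4.35 p [0.5535 0.0345 0.0894] q [ 0.999   0.0286 -0.0336  0.0014] o 0.201 F [ 2.2  1.5 -2.6]
shift [-0.017  -0.0006  0.0311] turn [ 0.03  3.86 -0.52] yaw 3.27
```

Request:
apply_moves:
  moves:
    - [[-0.007,0,0.008,0,1,0,0.9],[-0.007,0,0.01,0,0,0,0.9],[-0.006,0,0.01,0,0,0,0.9],[-0.005,0,0.01,0,0,0,0.9],[-0.003,0,0.008,0,0,0,0.9],[0,0,0,0,0,0,0.9]]

```text
time: 4.95
eef_pos: [0.5315, 0.0332, 0.059]
tcp_rot: [0.999, 0.029, -0.019, 0.001]
contact_force: [1.8, 1.8, -2.1]
opening: 0.197
```

```bash
python3 -c "
from h import *
to([.622-.0876,.034,.074-.0145],3.8)"
```

```text
t 4.95 p [0.5315 0.0332 0.059 ] q [ 9.994e-01  2.910e-02 -1.890e-02  7.000e-04] o 0.197 F [ 1.8  1.8 -2.1]
shift [ 0.0029 -0.0006 -0.0006] turn [ 0.01  2.16 -0.47] yaw 3.33
```

Request:
apply_moves:
  moves:
    - [[-0.002,0,0.006,0,1,0,0.9],[-0.001,0,0.005,0,1,0,0.9],[0,0,0,0,0,0,0.9]]

```text
time: 5.25
eef_pos: [0.5321, 0.0333, 0.0591]
tcp_rot: [1.0, 0.029, -0.001, -0.0]
contact_force: [5.4, 2.9, -9.1]
opening: 0.196
```

Request:
apply_moves:
  moves:
    - [[0,0,0,0,0,0,-0.2],[0,0,0,0,0,0,-0.2],[0,0,-0.02,0,0,0,-0.2],[0,0,-0.04,0,0,0,-0.2],[0,0,-0.04,0,0,0,-0.2],[0.015,0,-0.04,0,0,0,-0.2],[0,0,0,0,0,0,-0.2]]

```text
time: 5.95
eef_pos: [0.5457, 0.0322, 0.2004]
tcp_rot: [1.0, 0.03, -0.008, 0.001]
contact_force: [0.4, 0.2, 0.4]
opening: 0.598
```

```bash
python3 -c "
from h import *
to([.55,.034,.2],3.8)
snap('wrist','w2')"
```

```text
t 5.95 p [0.5457 0.0322 0.2004] q [ 0.9995  0.0299 -0.0082  0.0014] o 0.598 F [0.4 0.2 0.4]
shift [ 0.0044 -0.0016  0.0003] turn [ 0.12  0.95 -0.37] yaw 3.42
```

View pics/w2.png

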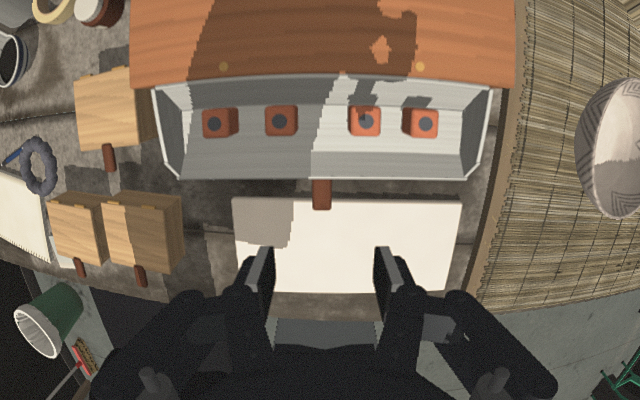

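```bash
python3 - <<'E'
from h import *
d=load('w2'); im=d['im']; hsv=cv2.cvtColor(im,cv2.COLOR_RGB2HSV)
for c in [(217,124),(281,121),(366,121),(425,124)]: print(onz(d,*c,.104))
m=((hsv[:,:,1]>140)&(hsv[:,:,0]<12)).astype(np.uint8); m[:100]=0; m[145:]=0
for c in cv2.findContours(m,0,2)[0]:
    if cv2.contourArea(c)>100: print(cv2.boundingRect(c))
h=np.array([.622,.039]);x=np.array([.9978,.0663]);print('floor mid',h-.024*x)
print('shelf',[onz(d,*p,.012)[:2].round(3) for p in[(233,198),(462,200),(456,292),(235,292)]])
E
```

```text
[0.60189014 0.12109443 0.104     ]
[0.60535349 0.069275   0.104     ]
[0.60924201 0.00414063 0.104     ]
[ 0.61149519 -0.04354184  0.104     ]
(409, 109, 29, 28)
(349, 106, 31, 29)
floor mid [0.5980528 0.0374088]
shelf [array([0.506, 0.136]), array([ 0.519, -0.137]), array([ 0.382, -0.165]), array([0.37 , 0.143])]
```

```bash
cat >> h.py <<'E'
def shelf(fn):
    im=snap('top',fn); d=load(fn); h=cv2.cvtColor(im,cv2.COLOR_RGB2HSV)
    m=((h[:,:,1]<60)&(h[:,:,2]>140)).astype(np.uint8); m[:205]=0; m[272:]=0; m[:,:325]=0; m[:,440:]=0
    m=cv2.morphologyEx(m,cv2.MORPH_OPEN,np.ones((5,5)))
    p=np.argwhere(m)[:,::-1]; q=np.array([onz(d,u,v,.012)[:2] for u,v in p],np.float32)
    r=cv2.minAreaRect(q); print('shelf',np.round(r[0],3),np.round(r[1],3),round(r[2],1),'n',len(p))
E
python3 -c "
from h import *
shelf('s1'); to([.6105,-.044,.13],3.8)"
```

```text
shelf [ 0.443 -0.004] [0.134 0.288] 2.7 n 1634
t 6.05 p [0.5415 0.0327 0.1942] q [ 9.995e-01  2.980e-02 -1.380e-02  4.000e-04] o 0.601 F [-0.8  0.  -1. ]
shift [0.066  0.0806 0.0624] turn [-0.    1.59 -0.38] yaw 3.42
```

Request:
apply_moves:
  moves:
    - [[0.02,0.025,0.015,0,0.9,-0.3,0.2],[0.02,0.025,0.015,0,0,0,0.2],[0.02,0.025,0.02,0,0,0,0.2],[0,0,0,0,0,0,0.2],[0,0,0,0,0,0,0.2]]

```text
time: 6.55
eef_pos: [0.6001, -0.0394, 0.1306]
tcp_rot: [0.999, 0.033, -0.015, -0.002]
contact_force: [-0.2, -0.1, 0.4]
opening: 0.4
```

```bash
python3 -c "
from h import *
to([.6105,-.044,.077],3.8)"
```

```text
t 6.55 p [ 0.6001 -0.0394  0.1306] q [ 0.9993  0.0334 -0.0153 -0.0018] o 0.4 F [-0.2 -0.1  0.4]
shift [0.0117 0.0055 0.0532] turn [-0.27  1.74  0.03] yaw 3.83
```

Request:
apply_moves:
  moves:
    - [[0.012,0.005,0,-0.3,1.7,0,0.2],[0,0,0.005,0,0,0,0.2],[0,0,0,0,0,0,0.2]]

```text
time: 6.85
eef_pos: [0.6109, -0.0422, 0.1233]
tcp_rot: [0.999, 0.034, -0.001, -0.0]
contact_force: [0.8, 0.4, -0.4]
opening: 0.395
```

```bash
python3 -c "
from h import *
to([.6105,-.044,.077],3.8)
snap('wrist','w3',(220,80,620,380),2)
d=load('w3'); print(proj(d,[.6105,-.044,.104]))"
```

```text
t 6.85 p [ 0.6109 -0.0422  0.1233] q [ 9.994e-01  3.410e-02 -1.100e-03 -1.000e-04] o 0.395 F [ 0.8  0.4 -0.4]
shift [-0.0005  0.0018  0.0463] turn [-0.01  0.12  0.11] yaw 3.91
[328.30222652 242.09143814]
```

View pics/w3.png

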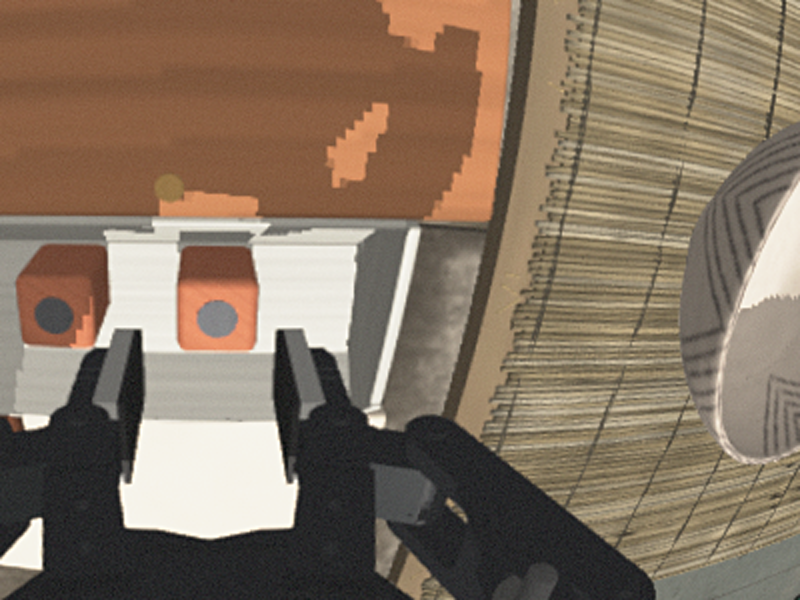

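Request:
apply_moves:
  moves:
    - [[0.001,0.0015,0.015,0,0,0,0.2],[0,0,0.015,0,0,0,0.2],[0,0,0.012,0,0,0,0.2],[0,0,0.002,0,0,0,0.2],[0,0,0,0,0,0,0.9],[0,0,0,0,0,0,0.9],[0,0,0,0,0,0,0.9],[0,0,0,0,0,0,0.9]]
  force: 30

```text
time: 7.7
eef_pos: [0.6128, -0.0429, 0.0775]
tcp_rot: [0.999, 0.035, 0.0, 0.0]
contact_force: [0.0, 0.1, -0.1]
opening: 0.273
```

```bash
python3 -c "
from h import *
to([.47,-.105,.13],2)"
```

```text
t 7.7 p [ 0.6128 -0.0429  0.0775] q [9.994e-01 3.490e-02 4.000e-04 4.000e-04] o 0.273 F [ 0.   0.1 -0.1]
shift [-0.1467  0.052  -0.0526] turn [ 0.04 -0.05  2.  ] yaw 4.0
```

Request:
apply_moves:
  moves:
    - [[0,0,-0.02,0,0,0,0.9],[0,0,-0.025,0,0,0,0.9],[-0.005,0,-0.02,0,0,0,0.9],[-0.03,0.01,-0.01,0,0,0.5,0.9],[-0.035,0.014,0,0,0,0.5,0.9],[-0.035,0.014,0,0,0,0.5,0.9],[-0.03,0.012,0,0,0,0.5,0.9],[-0.01,0.002,0,0,0,0,0.9],[0,0,0,0,0,0,0.9]]
  force: 30

```text
time: 8.6
eef_pos: [0.468, -0.1046, 0.1575]
tcp_rot: [1.0, 0.018, 0.004, 0.002]
contact_force: [0.0, -0.7, -0.3]
opening: 0.273
```

```bash
python3 -c "
from h import *
shelf('s2'); to([.47,-.105,.03],2)"
```

```text
shelf [ 0.443 -0.002] [0.134 0.282] 2.5 n 3437
t 8.65 p [ 0.4687 -0.1045  0.1577] q [0.9998 0.0178 0.004  0.0019] o 0.272 F [-0.2  0.3 -0.5]
shift [0.0003 0.     0.1277] turn [ 0.22 -0.45  0.04] yaw 2.04
```

Request:
apply_moves:
  moves:
    - [[0,0,0.04,0.2,-0.4,0,0.9],[0,0,0.04,0,0,0,0.9],[0,0,0.03,0,0,0,0.9],[0,0,0.015,0,0,0,0.9],[0,0,0,0,0,0,0.9]]

```text
time: 9.15
eef_pos: [0.4791, -0.1047, 0.0322]
tcp_rot: [1.0, 0.02, 0.007, 0.002]
contact_force: [-0.1, 0.7, -0.1]
opening: 0.271
```

```bash
python3 -c "
from h import *
to([.47,-.105,.02],2)"
```

```text
t 9.15 p [ 0.4791 -0.1047  0.0322] q [0.9998 0.0196 0.0066 0.0021] o 0.271 F [-0.1  0.7 -0.1]
shift [-0.0092 -0.0001  0.0121] turn [ 0.25 -0.75  0.24] yaw 2.24
```

Request:
apply_moves:
  moves:
    - [[-0.005,0,0.006,0.2,-0.7,0,0.9],[0,0,0.005,0,0,0,0.9],[0,0,0.001,0,0,0,0.9],[0,0,0,0,0,0,0.9]]

```text
time: 9.55
eef_pos: [0.4777, -0.1052, 0.0218]
tcp_rot: [1.0, 0.021, 0.002, 0.001]
contact_force: [0.0, -0.3, -0.2]
opening: 0.275
```

Request:
apply_moves:
  moves:
    - [[0,0,0,0,0,0,0.2],[0,0,0,0,0,0,0.2],[0,0,-0.01,0,0,0,0.2],[0,0,-0.04,0,0,0,0.2],[0,0,-0.04,0,0,0,0.2],[0,0,-0.04,0,0,-1,0.2],[0,0,0,0,0,-1,0.2]]

```text
time: 10.25
eef_pos: [0.4778, -0.1054, 0.1613]
tcp_rot: [0.999, 0.038, 0.004, 0.002]
contact_force: [0.7, -0.2, 1.0]
opening: 0.4
```

```bash
python3 -c "
from h import *
to([.6095,.004,.15],3.8)"
```

```text
t 10.25 p [ 0.4778 -0.1054  0.1613] q [0.9993 0.0383 0.0044 0.0023] o 0.4 F [ 0.7 -0.2  1. ]
shift [ 0.1396 -0.099   0.012 ] turn [ 0.28 -0.49  0.59] yaw 4.39
```

Request:
apply_moves:
  moves:
    - [[0.03,-0.02,0,0.3,-0.5,0.6,0.2],[0.035,-0.025,0,0,0,0,0.2],[0.035,-0.025,0,0,0,0,0.2],[0.03,-0.022,0,0,0,0,0.2],[0.005,-0.003,0.01,0,0,0,0.2],[0,0,0,0,0,0,0.2]]

```text
time: 10.85
eef_pos: [0.6106, 0.0012, 0.1558]
tcp_rot: [0.999, 0.032, 0.003, 0.001]
contact_force: [-0.8, 0.1, 0.1]
opening: 0.4
```

```bash
python3 -c "
from h import *
to([.6095,.004,.078],3.8)"
```

```text
t 10.85 p [0.6106 0.0012 0.1558] q [0.9995 0.0318 0.0034 0.0014] o 0.4 F [-0.8  0.1  0.1]
shift [-0.0015 -0.0031  0.0778] turn [ 0.18 -0.39 -0.15] yaw 3.65
```

Request:
apply_moves:
  moves:
    - [[-0.002,-0.003,0.02,0.2,-0.4,0,0.2],[0,0,0,0,0,0,0.2],[0,0,0.02,0,0,0,0.2],[0,0,0.02,0,0,0,0.2],[0,0,0.014,0,0,0,0.2],[0,0,0.002,0,0,0,0.2],[0,0,0,0,0,0,0.2]]

```text
time: 11.55
eef_pos: [0.6025, -0.0002, 0.0747]
tcp_rot: [1.0, 0.029, -0.003, -0.0]
contact_force: [0.8, 0.3, 0.2]
opening: 0.398
```

```bash
python3 -c "
from h import *
to([.6095,.004,.078],3.8)"
```

```text
t 11.55 p [ 6.025e-01 -2.000e-04  7.470e-02] q [ 9.996e-01  2.890e-02 -3.300e-03 -3.000e-04] o 0.398 F [0.8 0.3 0.2]
shift [ 0.0072 -0.0038 -0.0033] turn [-0.05  0.38 -0.49] yaw 3.31
```

Request:
apply_moves:
  moves:
    - [[0.006,-0.004,-0.003,0,0.4,0,0.2],[0,0,0,0,0,0,0.2],[0,0,0,0,0,0,0.9],[0,0,0,0,0,0,0.9],[0,0,0,0,0,0,0.9],[0,0,0,0,0,0,0.9]]

```text
time: 12.15
eef_pos: [0.6106, 0.0042, 0.0816]
tcp_rot: [1.0, 0.029, 0.003, 0.0]
contact_force: [-0.2, -0.4, -0.4]
opening: 0.276
```

```bash
python3 -c "
from h import *
to([.475,-.052,.16],2)"
```

```text
t 12.15 p [0.6106 0.0042 0.0816] q [9.996e-01 2.900e-02 3.000e-03 1.000e-04] o 0.276 F [-0.2 -0.4 -0.4]
shift [-0.1382  0.0483 -0.0792] turn [ 0.02 -0.35  1.32] yaw 3.32
```

Request:
apply_moves:
  moves:
    - [[0,0,-0.02,0,0,0,0.9],[0,0,-0.025,0,-0.3,0,0.9],[-0.005,0,-0.02,0,0,0,0.9],[-0.03,0.01,-0.01,0,0,0.4,0.9],[-0.035,0.013,0,0,0,0.4,0.9],[-0.035,0.013,0,0,0,0.4,0.9],[-0.025,0.01,0,0,0,0.2,0.9],[-0.005,0.002,0,0,0,0,0.9],[0,0,0,0,0,0,0.9]]

```text
time: 13.05
eef_pos: [0.4748, -0.0516, 0.1597]
tcp_rot: [1.0, 0.017, 0.003, 0.001]
contact_force: [0.3, -0.5, -0.4]
opening: 0.277
```

```bash
python3 -c "
from h import *
shelf('s3'); to([.475,-.053,.0245],2)"
```

```text
shelf [ 0.441 -0.005] [0.134 0.281] 1.0 n 2651
t 13.1 p [ 0.4751 -0.0515  0.1597] q [9.999e-01 1.700e-02 2.400e-03 8.000e-04] o 0.275 F [ 0.2 -0.5 -1.3]
shift [-0.0008  0.0013  0.1352] turn [ 0.1  -0.27 -0.05] yaw 1.95
```

Request:
apply_moves:
  moves:
    - [[0,0.001,0.04,0.1,-0.3,0,0.9],[-0.002,0,0.04,0,0,0,0.9],[-0.002,0,0.03,0,0,0,0.9],[-0.002,0,0.012,0,0,0,0.9],[0,0,0,0,0,0,0.9]]

```text
time: 13.6
eef_pos: [0.4785, -0.0525, 0.0367]
tcp_rot: [1.0, 0.018, 0.005, 0.001]
contact_force: [-0.3, 1.0, 0.2]
opening: 0.269
```

```bash
python3 -c "
from h import *
to([.475,-.053,.0245],2)"
```

```text
t 13.6 p [ 0.4785 -0.0525  0.0367] q [0.9998 0.0185 0.0054 0.0012] o 0.269 F [-0.3  1.   0.2]
shift [-0.0037  0.0004  0.0121] turn [ 0.14 -0.61  0.12] yaw 2.12
```

Request:
apply_moves:
  moves:
    - [[-0.003,0,0.006,0.1,-0.6,0,0.9],[0,0,0.005,0,0,0,0.9],[0,0,0.001,0,0,0,0.9],[0,0,0,0,0,0,0.9]]

```text
time: 14.0
eef_pos: [0.4794, -0.0527, 0.0259]
tcp_rot: [1.0, 0.019, 0.002, 0.001]
contact_force: [-0.7, 0.4, -0.5]
opening: 0.273
```

Request:
apply_moves:
  moves:
    - [[0,0,0,0,0,0,0.2],[0,0,0,0,0,0,0.2],[0,0,-0.01,0,0,0,0.2],[0,0,-0.04,0,0,0,0.2],[0,0,-0.04,0,0,0,0.2],[0,0,-0.04,0,0,-1,0.2],[0,0,0,0,0,-0.6,0.2]]

```text
time: 14.7
eef_pos: [0.4796, -0.0528, 0.1653]
tcp_rot: [0.999, 0.033, 0.004, 0.002]
contact_force: [0.9, -0.0, 0.6]
opening: 0.399
```

```bash
python3 -c "
from h import *
to([.6055,.069,.15],3.8)"
```

```text
t 14.7 p [ 0.4796 -0.0528  0.1653] q [0.9994 0.0334 0.0041 0.0017] o 0.399 F [ 0.9 -0.   0.6]
shift [ 0.1337 -0.1132  0.016 ] turn [ 0.21 -0.46  0.03] yaw 3.83
```

Request:
apply_moves:
  moves:
    - [[0.03,-0.025,0,0.2,-0.5,0,0.2],[0.035,-0.03,0,0,0,0,0.2],[0.035,-0.03,0,0,0,0,0.2],[0.025,-0.024,0,0,0,0,0.2],[0.003,-0.003,0.01,0,0,0,0.2],[0,0,0,0,0,0,0.2],[0,0,0,0,0,0,0.2]]

```text
time: 15.4
eef_pos: [0.6033, 0.0702, 0.1591]
tcp_rot: [0.999, 0.032, 0.003, 0.002]
contact_force: [-0.2, 0.6, -0.2]
opening: 0.394
```

```bash
python3 -c "
from h import *
to([.606,.069,.078],3.8)
snap('wrist','w4'); d=load('w4'); im=d['im']; h=cv2.cvtColor(im,cv2.COLOR_RGB2HSV)
for q in ([.606,.069,.104],[.602,.121,.104]):
    c=proj(d,q).round().astype(int); w=im[c[1]-14:c[1]+15,c[0]-14:c[0]+15].astype(int)
    m=(w[:,:,0]<w[:,:,2]*1.35)&(w.sum(2)<300); a=np.argwhere(m).mean(0)[::-1]+c-14; print(c,a,m.sum(),onz(d,*a,.104))
"
```

```text
t 15.4 p [0.6033 0.0702 0.1591] q [0.9995 0.0321 0.0026 0.0016] o 0.394 F [-0.2  0.6 -0.2]
shift [0.0022 0.0011 0.0811] turn [ 0.19 -0.29 -0.12] yaw 3.68
[327 215] [323.99512195 215.04390244] 205 [0.60574696 0.07089669 0.104     ]
[252 215] [248.15343915 214.43915344] 189 [0.60258527 0.12394983 0.104     ]
```

Prop 2 at (0.606, 0.071), prop 1 at (0.6025, 0.123).

Request:
apply_moves:
  moves:
    - [[0.003,-0.0005,0.02,0.2,-0.3,0,0.2],[0,0,0.02,0,0,0,0.2],[0.001,0,0.018,0,0,0,0.2],[0.001,0,0.012,0,0,0,0.2],[0,0,0.004,0,0,0,0.2],[0,0,0,0,0,0,0.2]]

```text
time: 16.05
eef_pos: [0.6054, 0.0648, 0.085]
tcp_rot: [1.0, 0.028, 0.0, 0.0]
contact_force: [-0.4, 0.7, -1.0]
opening: 0.397
```

```bash
python3 -c "
from h import *
to([.606,.071,.079],3.8)"
```

```text
t 16.05 p [0.6054 0.0648 0.085 ] q [9.996e-01 2.800e-02 2.000e-04 3.000e-04] o 0.397 F [-0.4  0.7 -1. ]
shift [ 0.0009 -0.0062  0.006 ] turn [ 0.04 -0.03 -0.59] yaw 3.21
```

Request:
apply_moves:
  moves:
    - [[0,-0.006,0,0,0,-0.5,0.2],[0,0,0.003,0,0,0,0.2],[0,0,0,0,0,0,0.9],[0,0,0,0,0,0,0.9],[0,0,0,0,0,0,0.9],[0,0,0,0,0,0,0.9]]

```text
time: 16.65
eef_pos: [0.6068, 0.0712, 0.0853]
tcp_rot: [0.999, 0.033, 0.003, 0.001]
contact_force: [-0.1, -0.1, 0.2]
opening: 0.269
```

```bash
python3 -c "
from h import *
to([.477,0,.16],2)"
```

```text
t 16.65 p [0.6068 0.0712 0.0853] q [9.995e-01 3.290e-02 2.900e-03 6.000e-04] o 0.269 F [-0.1 -0.1  0.2]
shift [-0.1337  0.0626 -0.0754] turn [ 0.08 -0.33  1.77] yaw 3.77
```

Request:
apply_moves:
  moves:
    - [[0,0,-0.02,0,0,0,0.9],[0,0,-0.025,0,-0.3,0,0.9],[-0.005,0,-0.02,0,0,0,0.9],[-0.028,0.014,-0.008,0,0,0.5,0.9],[-0.033,0.016,0,0,0,0.5,0.9],[-0.033,0.016,0,0,0,0.5,0.9],[-0.025,0.012,0,0,0,0.2,0.9],[-0.005,0.002,0,0,0,0,0.9],[0,0,0,0,0,0,0.9]]

```text
time: 17.55
eef_pos: [0.4777, 0.0027, 0.1616]
tcp_rot: [1.0, 0.018, 0.002, 0.001]
contact_force: [-0.2, 0.0, -1.2]
opening: 0.274
```

```bash
python3 -c "
from h import *
shelf('s4'); to([.477,0.00,.028],2)"
```

```text
shelf [0.4   0.005] [0.133 0.234] 1.0 n 1697
t 17.6 p [0.478  0.0029 0.1616] q [0.9998 0.0182 0.0014 0.0012] o 0.273 F [ 0.2 -0.2 -1.3]
shift [-0.0015  0.0025  0.1336] turn [ 0.14 -0.16  0.09] yaw 2.09
```

```bash
python3 -c "
from h import *
a=load('s4')['im'][120:290,225:445,::-1]; b=load('s3')['im'][120:290,225:445,::-1]
cv2.imwrite('pics/s4c.png',cv2.resize(np.hstack([b,a]),None,fx=1.8,fy=1.8,interpolation=2))"
```

```text
(no output)
```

View pics/s4c.png

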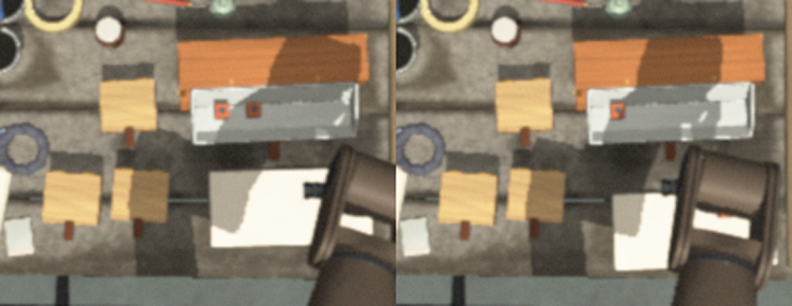

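```bash
python3 -c "
from h import *
st();snap('wrist','w5',(120,120,640,400),1.5)"
```

```text
t 17.6 p [0.478  0.0029 0.1616] q [0.9998 0.0182 0.0014 0.0012] o 0.273 F [ 0.2 -0.2 -1.3]
```

View pics/w5.png

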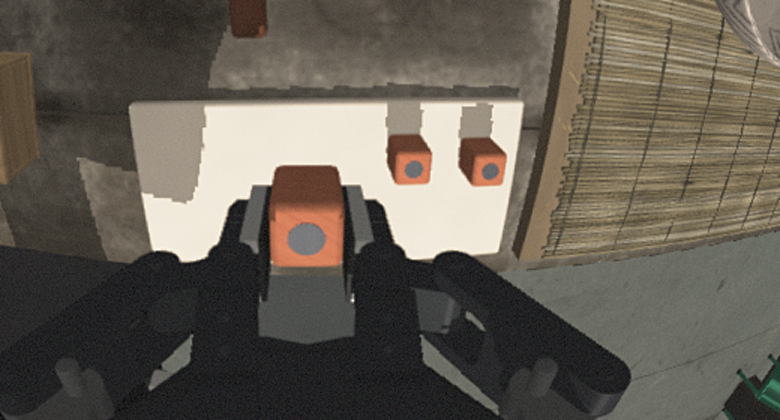

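```bash
python3 -c "
from h import *
d=load('w5'); g=lambda u,v,z:onz(d,120+u/1.5,120+v/1.5,z)[:2].round(4)
print('shelf back L,R',g(130,103,.012),g(522,101,.012),'FR',g(499,254,.012),'L side',g(152,258,.012)); print('props',g(414,169,.046),g(489,171,.046))"
```

```text
shelf back L,R [0.4668 0.1242] [ 0.4784 -0.1501] FR [ 0.3485 -0.1596] L side [0.3378 0.1211]
props [ 0.4406 -0.0656] [ 0.4396 -0.1172]
```

Request:
apply_moves:
  moves:
    - [[-0.016,0.008,0.02,0.1,-0.2,0,0.9],[-0.016,0.008,0.03,0,0,0,0.9],[0,0,0.03,0,0,0,0.9],[-0.002,0,0.03,0,0,0,0.9],[-0.002,0,0.01,0,0,0,0.9],[0,0,0,0,0,0,0.9]]

```text
time: 18.25
eef_pos: [0.4517, -0.0138, 0.0411]
tcp_rot: [1.0, 0.021, 0.005, 0.001]
contact_force: [0.5, -0.0, 0.0]
opening: 0.274
```

```bash
python3 -c "
from h import *
to([.447,-.013,.028],2)"
```

```text
t 18.25 p [ 0.4517 -0.0138  0.0411] q [0.9998 0.0209 0.0047 0.001 ] o 0.274 F [ 0.5 -0.   0. ]
shift [-0.0048 -0.001   0.0131] turn [ 0.12 -0.54  0.4 ] yaw 2.4
```

Request:
apply_moves:
  moves:
    - [[-0.005,-0.001,0.006,0.1,-0.5,0,0.9],[0,0,0.006,0,0,0,0.9],[0,0,0.001,0,0,0,0.9],[0,0,0,0,0,0,0.9]]

```text
time: 18.65
eef_pos: [0.4506, -0.0132, 0.0308]
tcp_rot: [1.0, 0.022, 0.003, 0.001]
contact_force: [-0.0, -0.1, -0.9]
opening: 0.269
```

Request:
apply_moves:
  moves:
    - [[0,0,0,0,0,0,0.2],[0,0,0,0,0,0,0.2],[0,0,-0.01,0,0,0,0.2],[0,0,-0.04,0,0,0,0.2],[0,0,-0.04,0,0,0,0.2],[0,0,-0.04,0,0,-1,0.2],[0,0,0,0,0,-0.6,0.2]]

```text
time: 19.35
eef_pos: [0.4504, -0.0132, 0.1698]
tcp_rot: [0.999, 0.036, 0.005, 0.002]
contact_force: [1.6, -0.2, 1.0]
opening: 0.401
```

```bash
python3 -c "
from h import *
to([.603,.123,.15],3.8)"
```

```text
t 19.35 p [ 0.4504 -0.0132  0.1698] q [0.9993 0.0359 0.005  0.0015] o 0.401 F [ 1.6 -0.2  1. ]
shift [ 0.1618 -0.125   0.021 ] turn [ 0.19 -0.57  0.32] yaw 4.12
```

Request:
apply_moves:
  moves:
    - [[0.035,-0.025,0,0.2,-0.5,0.2,0.2],[0.04,-0.031,0,0,0,0,0.2],[0.04,-0.031,0,0,0,0,0.2],[0.035,-0.028,0,0,0,0,0.2],[0.005,-0.003,0.015,0,0,0,0.2],[0,0,0,0,0,0,0.2]]

```text
time: 19.95
eef_pos: [0.601, 0.1186, 0.1585]
tcp_rot: [0.999, 0.033, 0.004, 0.001]
contact_force: [-1.6, 0.4, -1.0]
opening: 0.397
```

```bash
python3 -c "
from h import *
to([.603,.123,.079],3.8)"
```

```text
t 19.95 p [0.601  0.1186 0.1585] q [9.995e-01 3.270e-02 4.000e-03 8.000e-04] o 0.397 F [-1.6  0.4 -1. ]
shift [ 0.0017 -0.0044  0.0795] turn [ 0.11 -0.46 -0.05] yaw 3.75
```

Request:
apply_moves:
  moves:
    - [[0.003,-0.005,0.01,0.1,-0.4,0,0.2],[0,-0.001,0.02,0,0,0,0.2],[0.001,-0.002,0.018,0,0,0,0.2],[0.001,-0.002,0.006,0,0,0,0.2],[0,0,0,0,0,0,0.2]]

```text
time: 20.45
eef_pos: [0.6042, 0.1277, 0.1037]
tcp_rot: [1.0, 0.031, 0.0, -0.0]
contact_force: [-0.5, 1.6, 0.9]
opening: 0.399
```

```bash
python3 -c "
from h import *
to([.603,.123,.079],3.8)"
```

```text
t 20.45 p [0.6042 0.1277 0.1037] q [ 9.995e-01  3.120e-02  2.000e-04 -1.000e-04] o 0.399 F [-0.5  1.6  0.9]
shift [-0.0015  0.0046  0.0247] turn [-0.01 -0.02 -0.22] yaw 3.58
```

Request:
apply_moves:
  moves:
    - [[-0.001,0.0045,0,0,0,-0.2,0.2],[0,0,0,0,0,0,0.2]]

```text
time: 20.65
eef_pos: [0.6036, 0.1224, 0.105]
tcp_rot: [0.999, 0.033, 0.001, -0.0]
contact_force: [0.3, 0.5, 0.2]
opening: 0.4
```

```bash
python3 -c "
from h import *
to([.603,.123,.079],3.8)"
```

```text
t 20.65 p [0.6036 0.1224 0.105 ] q [ 9.995e-01  3.290e-02  7.000e-04 -0.000e+00] o 0.4 F [0.3 0.5 0.2]
shift [-0.0006 -0.0007  0.026 ] turn [ 0.   -0.09 -0.03] yaw 3.77
```

Request:
apply_moves:
  moves:
    - [[0,0,0.012,0,0,0,0.2],[0,0,0.01,0,0,0,0.2],[0,0,0,0,0,0,0.2],[0,0,0,0,0,0,0.9],[0,0,0,0,0,0,0.9],[0,0,0,0,0,0,0.9],[0,0,0,0,0,0,0.9]]

```text
time: 21.35
eef_pos: [0.6049, 0.1219, 0.0835]
tcp_rot: [0.999, 0.033, 0.002, 0.0]
contact_force: [-1.0, 0.4, -0.9]
opening: 0.275
```

```bash
python3 -c "
from h import *
to([.45,.04,.15],2)"
```

```text
t 21.35 p [0.6049 0.1219 0.0835] q [0.9995 0.0326 0.0025 0.    ] o 0.275 F [-1.   0.4 -0.9]
shift [-0.1595  0.0716 -0.0673] turn [ 0.01 -0.28  1.73] yaw 3.73
```

Held; bottom 13.5 mm below TCP, so place at z≈0.026.

Request:
apply_moves:
  moves:
    - [[0,0,-0.02,0,0,0,0.9],[0,0,-0.025,0,-0.3,0,0.9],[-0.005,0,-0.02,0,0,0,0.9],[-0.035,0.016,-0.005,0,0,0.5,0.9],[-0.04,0.018,0,0,0,0.5,0.9],[-0.04,0.018,0,0,0,0.5,0.9],[-0.03,0.014,0,0,0,0.2,0.9],[-0.007,0.004,0,0,0,0,0.9],[0,0,0,0,0,0,0.9]]

```text
time: 22.25
eef_pos: [0.4474, 0.0422, 0.1561]
tcp_rot: [1.0, 0.018, 0.002, 0.0]
contact_force: [0.4, 0.3, -0.8]
opening: 0.274
```

```bash
python3 -c "
from h import *
shelf('s5'); to([.449,.038,.026],2)"
```

```text
shelf [ 0.404 -0.017] [0.131 0.285] 3.2 n 1749
t 22.3 p [0.4479 0.0424 0.1561] q [9.998e-01 1.820e-02 1.700e-03 3.000e-04] o 0.273 F [ 0.7  1.1 -0.4]
shift [0.0005 0.0043 0.1301] turn [ 0.04 -0.19  0.08] yaw 2.08
```

Request:
apply_moves:
  moves:
    - [[0,0.004,0.03,0,-0.2,0,0.9],[-0.002,0,0.035,0,0,0,0.9],[-0.002,0,0.03,0,0,0,0.9],[-0.002,0,0.02,0,0,0,0.9],[0,0,0.004,0,0,0,0.9],[0,0,0,0,0,0,0.9]]

```text
time: 22.9
eef_pos: [0.454, 0.0396, 0.037]
tcp_rot: [1.0, 0.02, 0.007, 0.001]
contact_force: [0.2, 0.4, -0.4]
opening: 0.274
```

```bash
python3 -c "
from h import *
to([.449,.038,.026],2)"
```

```text
t 22.9 p [0.454  0.0396 0.037 ] q [9.998e-01 1.960e-02 6.500e-03 6.000e-04] o 0.274 F [ 0.2  0.4 -0.4]
shift [-0.0052  0.0014  0.011 ] turn [ 0.08 -0.75  0.24] yaw 2.24
```

Request:
apply_moves:
  moves:
    - [[-0.005,0.001,0.006,0,-0.7,0,0.9],[0,0,0.006,0,0,0,0.9],[0,0,0.001,0,0,0,0.9],[0,0,0,0,0,0,0.9]]

```text
time: 23.3
eef_pos: [0.4529, 0.0383, 0.0264]
tcp_rot: [1.0, 0.02, 0.004, 0.001]
contact_force: [-0.6, -0.2, -0.3]
opening: 0.273
```

Request:
apply_moves:
  moves:
    - [[0,0,0,0,0,0,0.2],[0,0,0,0,0,0,0.2],[0,0,-0.01,0,0,0,0.2],[0,0,-0.04,0,0,0,0.2],[0,0,-0.04,0,0,0,0.2],[0.01,0,-0.03,0,0,-1,0.1],[0.03,0,0,0,0,-0.6,0.1],[0.03,0,0,0,0,0,0.1],[0.01,0,0,0,0,0,0.1]]

```text
time: 24.2
eef_pos: [0.5346, 0.0436, 0.16]
tcp_rot: [0.999, 0.034, 0.008, 0.002]
contact_force: [-0.6, -0.2, 0.6]
opening: 0.453
```

```bash
python3 -c "
from h import *
to([.534,.0335,.059],3.8)"
```

```text
t 24.2 p [0.5346 0.0436 0.16  ] q [0.9994 0.0343 0.0081 0.0019] o 0.453 F [-0.6 -0.2  0.6]
shift [-0.0029  0.0096  0.101 ] turn [ 0.25 -0.92  0.13] yaw 3.94
```

Request:
apply_moves:
  moves:
    - [[-0.003,0.0095,0,0.2,-0.9,0,0.0],[0,0,0.03,0,0,0,0.0],[0,0,0.03,0,0,0,0.0],[0,0,0.01,0,0,0,0.0],[0,0,0,0,0,0,0.0]]

```text
time: 24.7
eef_pos: [0.5297, 0.0314, 0.09]
tcp_rot: [0.999, 0.035, -0.002, 0.001]
contact_force: [0.1, 0.2, 0.6]
opening: 0.507
```

```bash
python3 -c "
from h import *
to([.534,.0335,.057],3.8)"
```

```text
t 24.7 p [0.5297 0.0314 0.09  ] q [ 9.994e-01  3.470e-02 -2.000e-03  6.000e-04] o 0.507 F [0.1 0.2 0.6]
shift [ 0.0046 -0.0019  0.033 ] turn [0.07 0.23 0.18] yaw 3.98
```

Request:
apply_moves:
  moves:
    - [[0.004,-0.002,0.014,0,0.2,0,0.0],[0,0,0.014,0,0,0,0.0],[0,0,0.004,0,0,0,0.0],[0,0,0,0,0,0,0.9],[0,0,0,0,0,0,0.9],[0,0,0,0,0,0,0.9],[0,0,0,0,0,0,0.9]]
  force: 35

```text
time: 25.4
eef_pos: [0.5343, 0.0334, 0.0581]
tcp_rot: [0.999, 0.034, 0.001, 0.001]
contact_force: [-0.0, 0.7, -2.9]
opening: 0.202
```

Request:
apply_moves:
  moves:
    - [[0.005,0,-0.009,0,0,0,0.9],[0.006,0,-0.01,0,1,0,0.9],[0.008,0,-0.009,0,1,0,0.9],[0.009,0,-0.008,0,1,0,0.9],[0,0,0,0,1,0,0.9]]

```text
time: 25.9
eef_pos: [0.5616, 0.035, 0.0931]
tcp_rot: [0.999, 0.034, 0.036, -0.0]
contact_force: [6.0, -0.4, -6.3]
opening: 0.2
```

```bash
python3 -c "
from h import *
to([.606,.038,.110],3.8)"
```

```text
t 25.9 p [0.5616 0.035  0.0931] q [ 9.988e-01  3.380e-02  3.560e-02 -5.000e-04] o 0.2 F [ 6.  -0.4 -6.3]
shift [ 0.0456  0.     -0.0137] turn [ 0.08 -4.08  0.08] yaw 3.88
```

Request:
apply_moves:
  moves:
    - [[0.009,0,-0.006,0,-2,0,0.9],[0.01,0,-0.005,0,-2,0,0.9],[0.01,0,-0.004,0,-1,0,0.9],[0.01,0,-0.003,0,0,0,0.9],[0.01,0,-0.002,0,0,0,0.9],[0.005,0,0,0,0,0,0.9]]

```text
time: 26.5
eef_pos: [0.6035, 0.0374, 0.1124]
tcp_rot: [0.999, 0.035, -0.027, 0.003]
contact_force: [-6.1, -2.1, 1.4]
opening: 0.197
```

```bash
python3 -c "
from h import *
to([.606,.038,.110],3.8)"
```

```text
t 26.5 p [0.6035 0.0374 0.1124] q [ 0.999   0.0354 -0.027   0.0027] o 0.197 F [-6.1 -2.1  1.4]
shift [ 0.0027 -0.0004  0.0022] turn [0.21 3.1  0.26] yaw 4.06
```

Request:
apply_moves:
  moves:
    - [[0.006,0,0,0,1.5,0,0.9],[0.006,0,0,0,1.5,0,0.9],[0.006,0,0,0,1,0,0.9],[0,0,0,0,0,0,0.9]]

```text
time: 26.9
eef_pos: [0.6047, 0.0375, 0.1125]
tcp_rot: [0.999, 0.037, -0.017, 0.003]
contact_force: [4.5, -0.0, -12.0]
opening: 0.201
```

```bash
python3 -c "
from h import *
to([.606,.038,.110],3.8)"
```

```text
t 26.9 p [0.6047 0.0375 0.1125] q [ 0.9992  0.0371 -0.0172  0.0027] o 0.201 F [  4.5  -0.  -12. ]
shift [ 0.0014 -0.0004  0.0024] turn [0.24 1.98 0.45] yaw 4.25
```

Request:
apply_moves:
  moves:
    - [[0.008,0,0,0,1,0,0.9],[0.008,0,0,0,0,0,0.9],[0.01,0,0,0,0,0,0.9],[0.01,0,0,0,0,0,0.9]]

```text
time: 27.3
eef_pos: [0.608, 0.0377, 0.1118]
tcp_rot: [0.997, 0.04, -0.059, 0.005]
contact_force: [-30.7, -5.7, 14.4]
opening: 0.197
```

Request:
apply_moves:
  moves:
    - [[0,0,0,0,0,0,0.9],[0,0,0,0,0,0,0.0],[0,0,0,0,0,0,0.0],[0,0,0,0,0,0,-0.2],[0,0,-0.03,0,0,0,-0.2],[-0.01,0,-0.04,0,0,0,-0.2],[-0.03,0,-0.04,0,0,0,-0.2],[0,0,0,0,0,0,-0.2]]

```text
time: 28.1
eef_pos: [0.5872, 0.0372, 0.2378]
tcp_rot: [0.998, 0.041, -0.047, 0.004]
contact_force: [0.3, -0.7, 0.5]
opening: 0.603
```

```bash
python3 -c "
from h import *
to([.6,.28,.3],3.8)
snap('wrist','w6',(140,0,620,340),1.6)"
```

```text
t 28.1 p [0.5872 0.0372 0.2378] q [ 0.998   0.0413 -0.0474  0.0045] o 0.603 F [ 0.3 -0.7  0.5]
shift [ 0.0267 -0.2406 -0.0662] turn [0.33 5.45 0.94] yaw 4.73
```

View pics/w6.png

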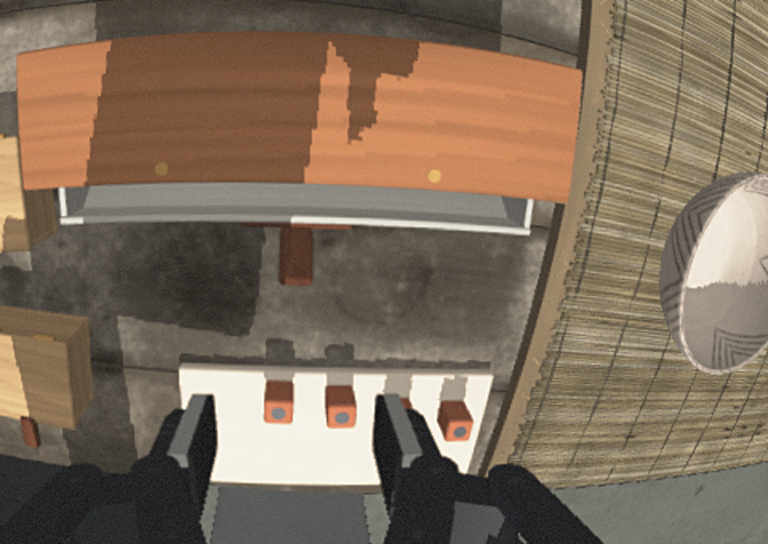

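```bash
python3 -c "
from h import *
d=load('w6'); d1=load('w1'); g=lambda u,v,z:onz(d,140+u/1.6,u*0+v/1.6,z).round(4)
print('tip',g(296,284,.138),'was .5915; rim mid now',g(296,223,.126), g(62,221,.12),g(530,233,.12))
print('rim w1',onz(d1,353,124,.126),onz(d1,212,121,.12),onz(d1,489,129,.12))
print('roof',g(22,190,.122),g(572,202,.122))
"
```

```text
tip [0.5951 0.0372 0.138 ] was .5915; rim mid now [0.6236 0.0395 0.126 ] [0.6166 0.1695 0.12  ] [ 0.6314 -0.0927  0.12  ]
rim w1 [0.618349   0.03943738 0.126     ] [0.61403884 0.16833157 0.12      ] [ 0.62933603 -0.09437699  0.12      ]
roof [0.6347 0.1936 0.122 ] [ 0.6537 -0.1152  0.122 ]
```

Request:
apply_moves:
  moves:
    - [[-0.02,-0.02,0,0.3,5.4,2,-0.3],[-0.02,-0.03,0,0,0,2,-0.3],[-0.025,-0.035,0,0,0,2,-0.3],[-0.025,-0.035,0.01,0,0,2,-0.3],[-0.025,-0.035,0.01,0,0,0.5,-0.3],[-0.025,-0.03,0.02,0,0,0,-0.3],[-0.02,-0.02,0.02,0,0,0,-0.3],[0,0,0,0,0,0,-0.3]]

```text
time: 28.95
eef_pos: [0.4296, 0.2513, 0.1698]
tcp_rot: [0.999, -0.037, 0.002, -0.001]
contact_force: [0.4, -0.4, -0.1]
opening: 0.651
```

```bash
python3 -c "
from h import *
to([.398,.261,.10],-3.8)
snap('wrist','w7',(200,60,560,360),2); d=load('w7'); print(proj(d,[.398,.261,.055]))"
```

```text
t 28.95 p [0.4296 0.2513 0.1698] q [ 0.9993 -0.0374  0.002  -0.0011] o 0.651 F [ 0.4 -0.4 -0.1]
shift [-0.0326 -0.0072  0.0697] turn [-0.14 -0.23 -0.49] yaw -4.29
[316.84297431 226.16851949]
```

View pics/w7.png

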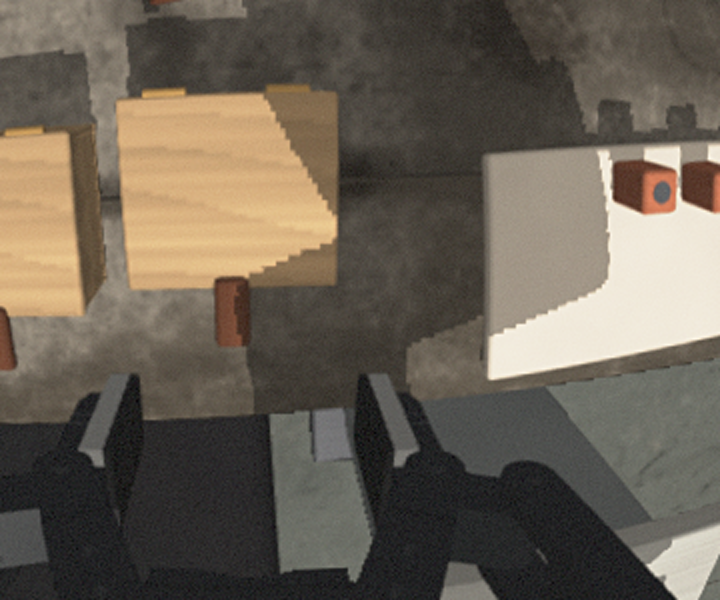

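```bash
python3 -c "
from h import *
d=load('w7'); g=lambda u,v,z:onz(d,200+u/2,60+v/2,z)[:2].round(4)
print('tab base,tip',g(232,279,.056),g(232,346,.056)); print('lid FL FR BL BR',g(129,289,.053),g(337,286,.053),g(117,98,.053),g(337,92,.053))"
```

```text
tab base,tip [0.4239 0.2596] [0.3917 0.2623]
lid FL FR BL BR [0.4215 0.3066] [0.4161 0.2132] [0.5064 0.3016] [0.5015 0.2096]
```

Request:
apply_moves:
  moves:
    - [[-0.03,-0.007,0,0,0,-1,0.1],[0,0,0.04,0,0,0,0.1],[0,0,0.04,0,0,0,0.1],[0,0,0.015,0,0,0,0.1],[0,0,0,0,0,0,0.1]]
  force: 20

```text
time: 29.5
eef_pos: [0.4128, 0.2603, 0.0803]
tcp_rot: [0.999, -0.03, 0.013, -0.004]
contact_force: [0.3, 0.1, -0.2]
opening: 0.448
```

```bash
python3 -c "
from h import *
to([.401,.261,.043],-3.2)"
```

```text
t 29.5 p [0.4128 0.2603 0.0803] q [ 0.9995 -0.03    0.0125 -0.0041] o 0.448 F [ 0.3  0.1 -0.2]
shift [-0.0128  0.0003  0.037 ] turn [-0.5  -1.42 -0.24] yaw -3.45
```

Request:
apply_moves:
  moves:
    - [[-0.013,0,0,-0.5,-1.4,0,0.1],[-0.002,0,0.015,0,0,0,0.1],[-0.002,0,0.015,0,0,0,0.1],[0,0,0.006,0,0,0,0.1],[0,0,0,0,0,0,0.1]]

```text
time: 30.0
eef_pos: [0.4017, 0.2619, 0.0506]
tcp_rot: [0.999, -0.032, 0.004, -0.002]
contact_force: [-0.8, -1.0, 0.3]
opening: 0.451
```

```bash
python3 -c "
from h import *
to([.401,.261,.043],-3.2)"
```

```text
t 30.0 p [0.4017 0.2619 0.0506] q [ 0.9995 -0.0319  0.0042 -0.0018] o 0.451 F [-0.8 -1.   0.3]
shift [-0.0007  0.001   0.0075] turn [-0.22 -0.48 -0.46] yaw -3.66
```

Request:
apply_moves:
  moves:
    - [[0,0.001,0.007,-0.2,-0.5,0,0.1],[0,0,0,0,0,0,0.1],[0,0,0,0,0,0,0.9],[0,0,0,0,0,0,0.9],[0,0,0,0,0,0,0.9],[0,0,0,0,0,0,0.9]]

```text
time: 30.6
eef_pos: [0.4038, 0.2609, 0.0463]
tcp_rot: [1.0, -0.031, 0.001, 0.0]
contact_force: [0.0, -0.5, -0.7]
opening: 0.18
```

Request:
apply_moves:
  moves:
    - [[0.003,0,-0.0204,0,0,0,0.9],[0.007,0,-0.0194,0,0,0,0.9],[0.0105,0,-0.0177,0,0,0,0.9],[0.0139,0,-0.0152,0,0,0,0.9],[0,0,0,0,0,0,0.9]]

```text
time: 31.1
eef_pos: [0.4385, 0.259, 0.1189]
tcp_rot: [1.0, -0.031, 0.002, -0.001]
contact_force: [0.4, -1.1, -0.0]
opening: 0.18
```

```bash
python3 -c "
from h import *
to([.504+.007,.2556,.048+.1029-.010],-3.2)"
```

```text
t 31.1 p [0.4385 0.259  0.1189] q [ 0.9995 -0.0309  0.0023 -0.001 ] o 0.18 F [ 0.4 -1.1 -0. ]
shift [ 0.0727 -0.0011 -0.0217] turn [-0.12 -0.25 -0.34] yaw -3.54
```

Request:
apply_moves:
  moves:
    - [[0.0166,0,-0.0121,0,0,0,0.9],[0.0187,0,-0.0086,0,0,0,0.9],[0.02,0,-0.0048,0,0,0,0.9],[0.0206,0,-0.0007,0,0,0,0.9],[0.012,0,0.001,0,0,0,0.9],[0,0,0,0,0,0,0.9]]

```text
time: 31.7
eef_pos: [0.5198, 0.2547, 0.1419]
tcp_rot: [0.999, -0.032, -0.008, -0.001]
contact_force: [-1.0, -0.5, 2.0]
opening: 0.175
```

```bash
python3 -c "
from h import *
to([.504+.02,.2556,.048+.1029-.010],-3.2)
snap('scene','sc1'); snap('top','tp1')
a=load('sc1')['im'][190:320,220:380,::-1]; b=load('tp1')['im'][140:270,230:390,::-1]
cv2.imwrite('pics/c1.png',cv2.resize(np.hstack([a,b]),None,fx=2.5,fy=2.5,interpolation=2))"
```

```text
t 31.7 p [0.5198 0.2547 0.1419] q [ 0.9995 -0.0318 -0.0083 -0.0012] o 0.175 F [-1.  -0.5  2. ]
shift [ 0.0042 -0.0012  0.001 ] turn [-0.11  0.95 -0.45] yaw -3.64
```

View pics/c1.png

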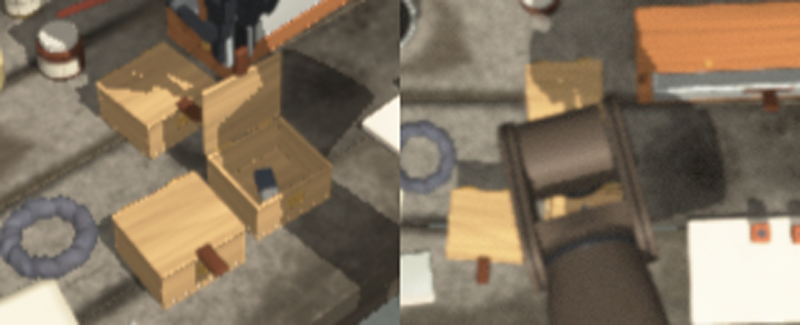

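Request:
apply_moves:
  moves:
    - [[-0.01,0,-0.001,0,0.5,0,0.9],[-0.02,0,0.0007,0,0.5,0,0.9],[-0.02,0,0.0048,0,0,0,0.9],[-0.0187,0,0.0086,0,0,0,0.9],[-0.0166,0,0.0121,0,0,0,0.9],[0,0,0,0,0,0,0.9]]

```text
time: 32.4
eef_pos: [0.4287, 0.2594, 0.1108]
tcp_rot: [1.0, -0.03, 0.01, -0.001]
contact_force: [3.0, 1.3, -2.9]
opening: 0.179
```

```bash
python3 -c "
from h import *
to([.4038,.2609,.0463],-3.2)"
```

```text
t 32.4 p [0.4287 0.2594 0.1108] q [ 9.995e-01 -2.960e-02  9.600e-03 -8.000e-04] o 0.179 F [ 3.   1.3 -2.9]
shift [-0.0262  0.0001  0.064 ] turn [-0.13 -1.1  -0.19] yaw -3.39
```

Request:
apply_moves:
  moves:
    - [[-0.011,0,0.016,0,-1,0,0.9],[-0.008,0,0.018,0,0,0,0.9],[-0.004,0,0.018,0,0,0,0.9],[-0.001,0,0.01,0,0,0,0.9],[0,0,0.005,0,0,0,0.9],[0,0,0,0,0,0,0.9]]

```text
time: 33.0
eef_pos: [0.4014, 0.261, 0.047]
tcp_rot: [1.0, -0.027, -0.003, 0.001]
contact_force: [-0.8, -2.3, 2.3]
opening: 0.175
```

```bash
python3 -c "
from h import *
to([.4038,.2609,.0463],-3.2)"
```

```text
t 33.0 p [0.4014 0.261  0.047 ] q [ 0.9996 -0.0274 -0.0026  0.001 ] o 0.175 F [-0.8 -2.3  2.3]
shift [ 0.0024 -0.      0.0007] turn [0.13 0.3  0.07] yaw -3.14
```

Request:
apply_moves:
  moves:
    - [[0,0,0.006,0,0,0,0.9],[0,0,0.006,0,0,0,0.9],[0,0,0,0,0,0,0.1],[0,0,0,0,0,0,0.0],[0,0,-0.02,0,0,0,-0.1],[0,0,-0.035,0,0,0,-0.2],[0.005,-0.03,-0.035,0,0,0,-0.2],[0.01,-0.04,-0.03,0,0,0,-0.2],[0.01,-0.035,0,0,0,0,-0.2],[0,0,0,0,0,0,-0.2]]

```text
time: 34.0
eef_pos: [0.4355, 0.3687, 0.1662]
tcp_rot: [1.0, -0.03, -0.009, 0.003]
contact_force: [-0.8, -0.2, -0.0]
opening: 0.6
```

```bash
cat >> h.py <<'E'
def tab(fn,P,w=60):
    "tab ends in a wrist view near world point P -> long-axis ends at z .056"
    im=snap('wrist',fn); d=load(fn); h=cv2.cvtColor(im,cv2.COLOR_RGB2HSV)
    m=((h[:,:,0]<14)&(h[:,:,1]>125)&(h[:,:,2]>25)&(h[:,:,2]<170)).astype(np.uint8)
    c=proj(d,P).round().astype(int); z=np.zeros_like(m); a=slice(max(c[1]-w,0),c[1]+w),slice(c[0]-w,c[0]+w); z[a]=m[a]
    z=cv2.morphologyEx(z,cv2.MORPH_OPEN,np.ones((3,3)))
    for k in cv2.findContours(z,0,2)[0]:
        if cv2.contourArea(k)<60: continue
        x,y,ww,hh=cv2.boundingRect(k); s=k[:,0]; t=s[s[:,1]<=y+2].mean(0); b=s[s[:,1]>=y+hh-3].mean(0); b[1]+=1
        print('blob',(x,y,ww,hh),'base',onz(d,*t,.056).round(4),'tip',onz(d,*b,.056).round(4))
E
python3 -c "
from h import *
to([.395,.3757,.08],-2.8)
tab('w8',[.395,.3757,.056])"
```

```text
t 34.0 p [0.4355 0.3687 0.1662] q [ 0.9995 -0.0296 -0.0094  0.0025] o 0.6 F [-0.8 -0.2 -0. ]
shift [-0.0393 -0.0051  0.0869] turn [ 0.32  1.07 -0.6 ] yaw -3.4
blob (309, 212, 16, 32) base [0.4157 0.3741 0.056 ] tip [0.3855 0.379  0.056 ]
```

Request:
apply_moves:
  moves:
    - [[-0.02,-0.003,0.01,0.3,1,0,0.1],[-0.018,-0.003,0.02,0,0,0,0.1],[-0.002,0,0.03,0,0,0,0.1],[-0.002,0,0.02,0,0,0,0.1],[0,0,0,0,0,0,0.1]]

```text
time: 34.55
eef_pos: [0.3896, 0.3716, 0.0816]
tcp_rot: [1.0, -0.031, -0.003, 0.003]
contact_force: [-0.7, -0.1, 0.0]
opening: 0.45
```

```bash
python3 -c "
from h import *
to([.3955,.377,.044],-2.8)"
```

```text
t 34.55 p [0.3896 0.3716 0.0816] q [ 0.9995 -0.0311 -0.0029  0.0026] o 0.45 F [-0.7 -0.1  0. ]
shift [ 0.0057 -0.0059  0.0375] turn [ 0.3   0.33 -0.76] yaw -3.56
```

Request:
apply_moves:
  moves:
    - [[0.006,-0.006,0,0.3,0.3,-0.6,0.1],[0,0,0.015,0,0,0,0.1],[0,0,0.016,0,0,0,0.1],[0,0,0.005,0,0,0,0.1],[0,0,0,0,0,0,0.1],[0,0,0,0,0,0,0.1]]

```text
time: 35.15
eef_pos: [0.3996, 0.3774, 0.0463]
tcp_rot: [1.0, -0.027, 0.002, -0.001]
contact_force: [0.1, -0.8, 0.3]
opening: 0.454
```

```bash
python3 -c "
from h import *
to([.3955,.377,.045],-2.8)"
```

```text
t 35.15 p [0.3996 0.3774 0.0463] q [ 0.9996 -0.0266  0.0021 -0.0015] o 0.454 F [ 0.1 -0.8  0.3]
shift [-0.0041  0.0006  0.0013] turn [-0.18 -0.23 -0.25] yaw -3.05
```

Request:
apply_moves:
  moves:
    - [[-0.003,0,0,-0.2,-0.2,0,0.1],[0,0,0,0,0,0,0.9],[0,0,0,0,0,0,0.9],[0,0,0,0,0,0,0.9],[0,0,0,0,0,0,0.9]]

```text
time: 35.65
eef_pos: [0.3973, 0.377, 0.0482]
tcp_rot: [1.0, -0.026, 0.001, 0.001]
contact_force: [0.9, -0.1, -1.1]
opening: 0.176
```

Request:
apply_moves:
  moves:
    - [[0.003,0,-0.0204,0,0,0,0.9],[0.007,0,-0.0194,0,0,0,0.9],[0.0105,0,-0.0177,0,0,0,0.9],[0.0139,0,-0.0152,0,0,0,0.9],[0,0,0,0,0,0,0.9]]

```text
time: 36.15
eef_pos: [0.432, 0.3751, 0.1204]
tcp_rot: [1.0, -0.026, 0.002, 0.001]
contact_force: [0.6, -1.5, -0.4]
opening: 0.176
```

```bash
python3 -c "
from h import *
to([.4975+.02,.372,.141],-2.8)"
```

```text
t 36.15 p [0.432  0.3751 0.1204] q [ 9.997e-01 -2.620e-02  1.700e-03  5.000e-04] o 0.176 F [ 0.6 -1.5 -0.4]
shift [ 0.0856 -0.0013 -0.0204] turn [ 0.05 -0.2  -0.2 ] yaw -3.0
```

Request:
apply_moves:
  moves:
    - [[0.0166,0,-0.0121,0,0,0,0.9],[0.0187,0,-0.0086,0,0,0,0.9],[0.02,0,-0.0048,0,0,0,0.9],[0.0206,0,-0.0007,0,0,0,0.9],[0.012,0,0.001,0,0,0,0.9],[0,0,0,0,0,0,0.9]]

```text
time: 36.75
eef_pos: [0.5135, 0.3706, 0.1441]
tcp_rot: [1.0, -0.026, -0.008, 0.002]
contact_force: [-0.3, -1.7, 3.1]
opening: 0.177
```

```bash
python3 -c "
from h import *
to([.4975+.02,.372,.141],-2.8)
snap('scene','sc2')
a=load('sc2')['im'][190:320,220:380,::-1]
cv2.imwrite('pics/c2.png',cv2.resize(a,None,fx=4,fy=4,interpolation=2))"
```

```text
t 36.75 p [0.5135 0.3706 0.1441] q [ 0.9996 -0.0257 -0.008   0.0025] o 0.177 F [-0.3 -1.7  3.1]
shift [ 0.004  -0.0017  0.0031] turn [ 0.31  0.91 -0.14] yaw -2.94
```

View pics/c2.png

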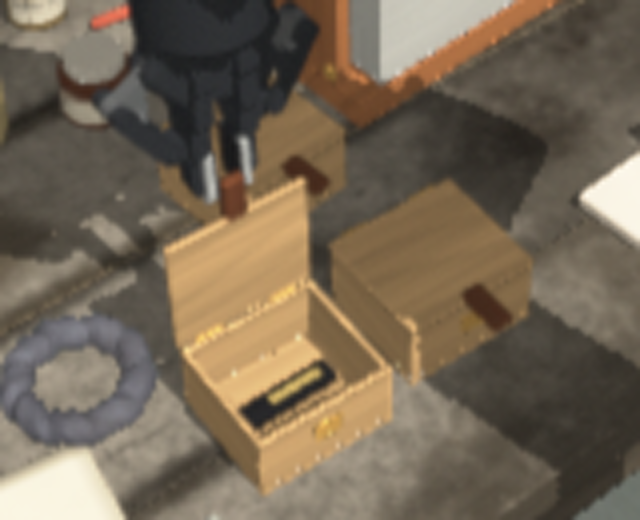

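Request:
apply_moves:
  moves:
    - [[-0.01,0,-0.001,0,0.5,0,0.9],[-0.02,0,0.0007,0,0.5,0,0.9],[-0.02,0,0.0048,0,0,0,0.9],[-0.0187,0,0.0086,0,0,0,0.9],[-0.0166,0,0.0121,0,0,0,0.9],[0,0,0,0,0,0,0.9]]

```text
time: 37.4
eef_pos: [0.4221, 0.3756, 0.1125]
tcp_rot: [1.0, -0.024, 0.009, 0.001]
contact_force: [4.1, 0.2, -2.3]
opening: 0.172
```

```bash
python3 -c "
from h import *
to([.3973,.377,.0482],-3)"
```

```text
t 37.4 p [0.4221 0.3756 0.1125] q [ 9.997e-01 -2.370e-02  9.000e-03  7.000e-04] o 0.172 F [ 4.1  0.2 -2.3]
shift [-0.026  -0.0003  0.0638] turn [ 0.05 -1.03  0.29] yaw -2.71
```

Request:
apply_moves:
  moves:
    - [[-0.011,0,0.016,0,-1,0,0.9],[-0.008,0,0.018,0,0,0,0.9],[-0.004,0,0.018,0,0,0,0.9],[-0.001,0,0.01,0,0,0,0.9],[0,0,0.006,0,0,0,0.9],[0,0,0.006,0,0,0,0.9],[0,0,0.006,0,0,0,0.9]]

```text
time: 38.1
eef_pos: [0.3942, 0.3775, 0.0457]
tcp_rot: [1.0, -0.023, -0.007, 0.005]
contact_force: [-14.3, -12.2, 37.4]
opening: 0.174
```

```bash
python3 -c "
from h import *
to([.3973,.377,.0482],-3)"
```

```text
t 38.1 p [0.3942 0.3775 0.0457] q [ 0.9997 -0.0226 -0.0066  0.0051] o 0.174 F [-14.3 -12.2  37.4]
shift [ 0.0031  0.0004 -0.0025] turn [0.61 0.75 0.42] yaw -2.59
```

Request:
apply_moves:
  moves:
    - [[0,0,-0.003,0,0,0,0.9],[0,0,0,0,0,0,0.1],[0,0,0,0.3,0.4,0,0.0],[0,0,-0.02,0,0,0,-0.1],[0,0,-0.035,0,0,0,-0.2],[0.02,0.005,-0.035,0,0,-2,-0.2],[0.04,0.02,-0.03,0,0,-2,-0.2],[0.04,0.022,0,0,0,-2,-0.2],[0.04,0.022,0,0,0,-1,-0.2],[0.025,0.015,0,0,0,0,-0.2],[0,0,0,0,0,0,-0.2]]

```text
time: 39.2
eef_pos: [0.5666, 0.2974, 0.1676]
tcp_rot: [0.999, 0.043, -0.004, 0.002]
contact_force: [0.1, 0.5, -0.7]
opening: 0.598
```

```bash
python3 -c "
from h import *
to([.554,.278,.08],4.3)
tab('w9',[.554,.278,.056])"
```

```text
t 39.2 p [0.5666 0.2974 0.1676] q [ 0.9991  0.0431 -0.0038  0.0018] o 0.598 F [ 0.1  0.5 -0.7]
shift [-0.0135  0.018   0.0877] turn [0.19 0.45 0.64] yaw 4.94
blob (338, 182, 17, 31) base [0.5768 0.2776 0.056 ] tip [0.5494 0.2808 0.056 ]
```

Request:
apply_moves:
  moves:
    - [[-0.009,0.018,0,0.2,0.5,0.6,0.1],[0,0,0.03,0,0,0,0.1],[0,0,0.03,0,0,0,0.1],[0,0,0.015,0,0,0,0.1],[0,0,0,0,0,0,0.1],[0,0,0,0,0,0,0.1]]

```text
time: 39.85
eef_pos: [0.5515, 0.2831, 0.0879]
tcp_rot: [0.999, 0.04, -0.002, -0.001]
contact_force: [-0.2, 0.2, 0.4]
opening: 0.448
```

```bash
python3 -c "
from h import *
to([.5575,.2785,.046],4.3)"
```

```text
t 39.85 p [0.5515 0.2831 0.0879] q [ 0.9992  0.0404 -0.0024 -0.0013] o 0.448 F [-0.2  0.2  0.4]
shift [0.0058 0.0052 0.0419] turn [-0.16  0.27  0.33] yaw 4.63
```

Request:
apply_moves:
  moves:
    - [[0.005,0.005,0.01,-0.2,0.3,0.3,0.1],[0,0,0.015,0,0,0,0.1],[0,0,0.012,0,0,0,0.1],[0,0,0.003,0,0,0,0.1],[0,0,0,0,0,0,0.1]]

```text
time: 40.35
eef_pos: [0.5593, 0.2795, 0.0479]
tcp_rot: [0.999, 0.038, 0.003, -0.0]
contact_force: [-0.6, -0.6, 0.5]
opening: 0.449
```

```bash
python3 -c "
from h import *
to([.5575,.2785,.046],4.3)"
```

```text
t 40.35 p [0.5593 0.2795 0.0479] q [ 9.993e-01  3.800e-02  3.300e-03 -4.000e-04] o 0.449 F [-0.6 -0.6  0.5]
shift [-0.0019  0.0009  0.0019] turn [-0.03 -0.38  0.05] yaw 4.35
```

Request:
apply_moves:
  moves:
    - [[-0.002,0.001,0.001,0,-0.4,0,0.1],[0,0,0,0,0,0,0.9],[0,0,0,0,0,0,0.9],[0,0,0,0,0,0,0.9],[0,0,0,0,0,0,0.9]]

```text
time: 40.85
eef_pos: [0.5577, 0.2773, 0.0475]
tcp_rot: [0.999, 0.038, -0.0, 0.001]
contact_force: [-0.4, -0.5, -1.2]
opening: 0.177
```

Request:
apply_moves:
  moves:
    - [[0.003,0,-0.0204,0,0,0,0.9],[0.007,0,-0.0194,0,0,0,0.9],[0.0105,0,-0.0177,0,0,0,0.9],[0.0139,0,-0.0152,0,0,0,0.9],[0,0,0,0,0,0,0.9]]

```text
time: 41.35
eef_pos: [0.5921, 0.2799, 0.1189]
tcp_rot: [0.999, 0.038, -0.001, 0.001]
contact_force: [1.5, 0.2, -1.6]
opening: 0.177
```

Request:
apply_moves:
  moves:
    - [[0.0166,0,-0.0121,0,0,0,0.9],[0.0187,0,-0.0086,0,0,0,0.9],[0.02,0,-0.0048,0,0,0,0.9],[0.0206,0,-0.0007,0,0,0,0.9],[0.02,0,0.001,0,0,0,0.9],[0,0,0,0,0,0,0.9]]

```text
time: 41.95
eef_pos: [0.6812, 0.2866, 0.142]
tcp_rot: [0.999, 0.039, -0.012, 0.003]
contact_force: [0.4, -0.8, 2.0]
opening: 0.172
```

```bash
python3 -c "
from h import *
s=to([.69,.288,.14],4.3)"
```

```text
t 41.95 p [0.6812 0.2866 0.142 ] q [ 0.9992  0.039  -0.0117  0.0031] o 0.172 F [ 0.4 -0.8  2. ]
shift [ 0.0089 -0.0008  0.0018] turn [0.3  1.36 0.17] yaw 4.46
```

Request:
apply_moves:
  moves:
    - [[0.008,0,0.003,0,0.5,0,0.9],[0,0,0,0,0,0,0.9],[0,0,0,0,0,0,0.1],[0,0,0,0,0,0,0.0],[0,0,-0.02,0,0,0,0.0],[0,0,-0.035,0,0.5,0,0.0],[0,0,-0.03,0,0,0,0.0],[-0.03,0,-0.01,0,0,0,0.0],[-0.04,0,0,0,0,0,0.0],[-0.03,0,0,0,0,0,0.0],[0,0,0,0,0,0,0.0]]

```text
time: 43.05
eef_pos: [0.5794, 0.2811, 0.2325]
tcp_rot: [0.999, 0.04, -0.008, 0.003]
contact_force: [-0.8, -0.3, 0.2]
opening: 0.502
```

```bash
python3 -c "
from h import *
to([.612,.282,.2],4.3); print(ctrl.get_state()['qpos'].round(3) if hasattr(ctrl.get_state()['qpos'],'round') else ctrl.get_state()['qpos'])
snap('wrist','w10',(180,60,500,300),2.5)"
```

```text
t 43.05 p [0.5794 0.2811 0.2325] q [ 0.9991  0.0404 -0.0078  0.0028] o 0.502 F [-0.8 -0.3  0.2]
shift [0.0331 0.0016 0.032 ] turn [0.28 0.9  0.33] yaw 4.63
[ 2.950e-01  2.270e-01  1.646e+00 -1.000e-03  1.285e+00  1.785e+00]
```

View pics/w10.png

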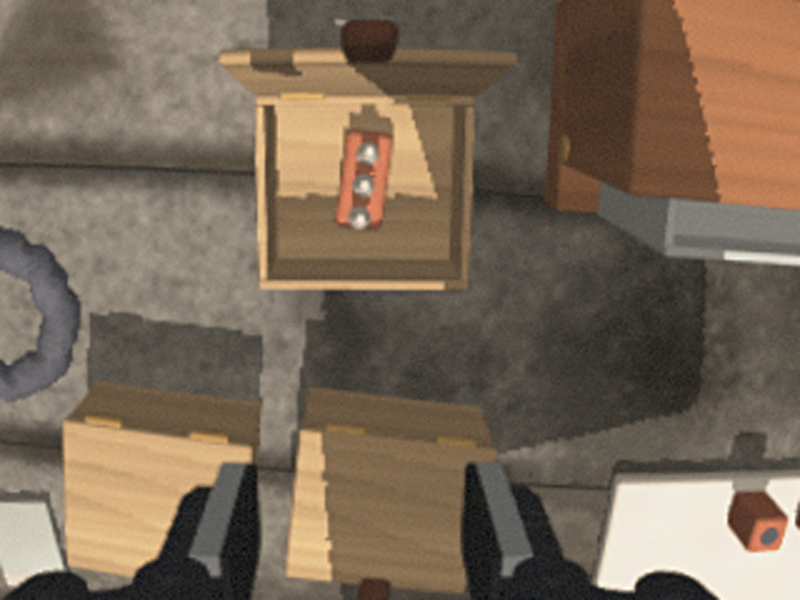

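```bash
python3 -c "
from h import *
d=load('w10'); g=lambda u,v,z:onz(d,180+u/2.5,60+v/2.5,z)[:2].round(4)
c=[g(*p,.018) for p in[(350,131),(392,136),(381,228),(337,221)]]; print(c,np.mean(c,0))
a=(c[0]+c[1])/2-(c[2]+c[3])/2; print('yaw',np.degrees(np.arctan2(a[1],a[0])),np.linalg.norm(a))
print('box rims',[g(*p,.048) for p in[(258,98),(474,100),(468,288),(262,288)]],'tab tip',g(370,30,.15))"
```

```text
[array([0.6392, 0.2902]), array([0.6385, 0.2709]), array([0.5951, 0.2722]), array([0.5968, 0.2929])] [0.6174  0.28155]
yaw -2.6691992600672094 0.0429465947427732
box rims [array([0.6525, 0.3294]), array([0.6591, 0.2396]), array([0.5775, 0.2331]), array([0.5702, 0.3232])] tab tip [0.6775 0.2866]
```

Request:
apply_moves:
  moves:
    - [[0,0,0,0.3,0.9,-8.5,0.15],[0,0,0,0,0,-8.5,0.15],[0,0,0,0,0,-8.5,0.15],[0,0,0,0,0,-8.5,0.15],[0,0,0,0,0,-8.5,0.15],[0,0,0,0,0,-8.5,0.15],[0,0,0,0,0,-8.5,0.15],[0,0,0,0,0,-8.5,0.15],[0,0,0,0,0,-8.5,0.15],[0,0,0,0,0,-8.5,0.15],[0,0,0,0,0,-8.5,0.15],[0,0,0,0,0,-8.5,0.15]]

```text
time: 44.3
eef_pos: [0.5907, 0.2817, 0.2274]
tcp_rot: [0.588, 0.809, 0.002, 0.001]
contact_force: [0.2, -0.3, -0.1]
opening: 0.428
```

Request:
apply_moves:
  moves:
    - [[0,0,0,0,0,-8.5,0.15],[0,0,0,0,0,-8.5,0.15],[0,0,0,0,0,-8.5,0.15],[0,0,0,0,0,-8.5,0.15],[0,0,0,0,0,-8.5,0.15],[0,0,0,0,0,-8.5,0.15],[0,0,0,0,0,-8.5,0.15],[0,0,0,0,0,0,0.15],[0,0,0,0,0,0,0.15]]

```text
time: 45.2
eef_pos: [0.5987, 0.2816, 0.2221]
tcp_rot: [0.105, 0.994, 0.002, 0.002]
contact_force: [-0.3, 1.6, -1.0]
opening: 0.424
```

```bash
python3 -c "
from h import *
to([.616,.2815,.15],177.3); print(np.round(ctrl.get_state()['qpos'],3))"
```

```text
t 45.2 p [0.5987 0.2816 0.2221] q [0.1053 0.9944 0.0018 0.0019] o 0.424 F [-0.3  1.6 -1. ]
shift [-0.0167  0.0032  0.0722] turn [ 0.21  0.21 -9.38] yaw 167.92
[ 0.286  0.262  1.624  0.002  1.251 -1.075]
```

Tool flipped; align, then descend with checks.

Request:
apply_moves:
  moves:
    - [[-0.008,0,0.01,0.2,0.2,-5,0.15],[-0.008,0,0.03,0,0,-4.4,0.15],[0,0,0.03,0,0,0,0.15],[0,0,0,0,0,0,0.15],[0,0,0,0,0,0,0.15]]

```text
time: 45.7
eef_pos: [0.6183, 0.2795, 0.1522]
tcp_rot: [0.026, 1.0, 0.001, 0.002]
contact_force: [0.3, 0.3, 1.0]
opening: 0.426
```

```bash
python3 -c "
from h import *
to([.616,.2815,.07],177.3)
snap('wrist','w11',(160,40,560,340),2)
d=load('w11'); print((proj(d,[.6174,.2815,.018])-[160,40])*2)"
```

```text
t 45.7 p [0.6183 0.2795 0.1522] q [2.640e-02 9.996e-01 9.000e-04 2.400e-03] o 0.426 F [0.3 0.3 1. ]
shift [0.0028 0.0017 0.0822] turn [ 0.11  0.28 -0.32] yaw 176.98
[329.96012682 290.45736478]
```

View pics/w11.png

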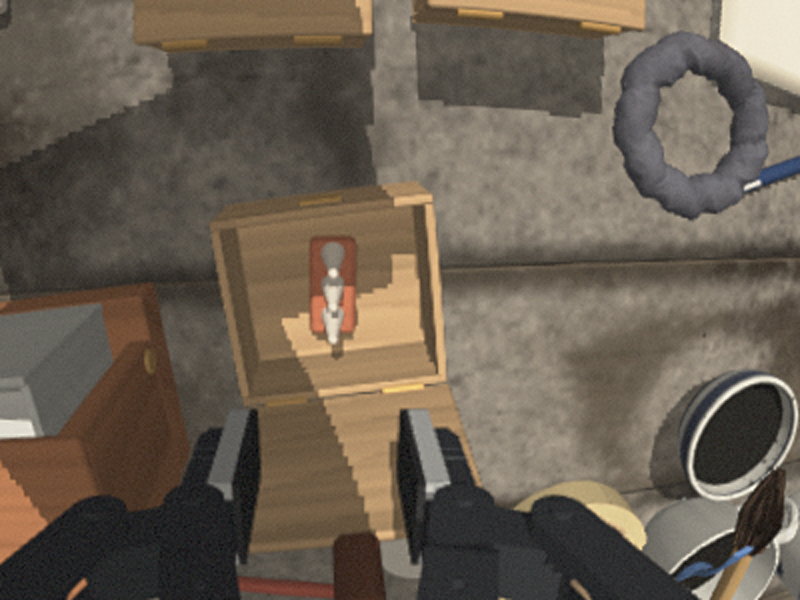

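Request:
apply_moves:
  moves:
    - [[0.003,0.002,0.02,0,0.3,0,0.15],[0,0,0.03,0,0,0,0.15],[0,0,0.02,0,0,0,0.15],[0,0,0,0,0,0,0.15],[0,0,0,0,0,0,0.15]]

```text
time: 46.25
eef_pos: [0.6179, 0.2838, 0.0846]
tcp_rot: [0.027, 1.0, 0.003, 0.004]
contact_force: [0.9, -0.5, 0.5]
opening: 0.427
```

```bash
python3 -c "
from h import *
to([.6165,.2812,.011],177.3)"
```

```text
t 46.25 p [0.6179 0.2838 0.0846] q [0.0273 0.9996 0.0027 0.0043] o 0.427 F [ 0.9 -0.5  0.5]
shift [ 0.0019 -0.0031  0.0736] turn [ 0.32  0.49 -0.43] yaw 176.87
```

Request:
apply_moves:
  moves:
    - [[0.002,-0.003,0.01,0.3,0.5,-0.4,0.15],[0,0,0.015,0,0,0,0.15],[0,0,0.015,0,0,0,0.15],[0,0,0.01,0,0,0,0.15],[0,0,0,0,0,0,0.15],[0,0,0,0,0,0,0.15]]

```text
time: 46.85
eef_pos: [0.6173, 0.2813, 0.0333]
tcp_rot: [0.024, 1.0, 0.001, 0.002]
contact_force: [0.7, 0.2, -0.7]
opening: 0.426
```

```bash
python3 -c "
from h import *
to([.6165,.2812,.011],177.3)"
```

```text
t 46.85 p [0.6173 0.2813 0.0333] q [2.370e-02 9.997e-01 7.000e-04 1.800e-03] o 0.426 F [ 0.7  0.2 -0.7]
shift [ 0.0009 -0.0002  0.0223] turn [ 0.08  0.2  -0.01] yaw 177.29
```

Request:
apply_moves:
  moves:
    - [[0,0,0.01,0,0.2,0,0.15],[0,0,0.01,0,0,0,0.15],[0,0,0.004,0,0,0,0.15],[0,0,0,0,0,0,0.15]]

```text
time: 47.25
eef_pos: [0.618, 0.2816, 0.008]
tcp_rot: [0.024, 1.0, 0.001, 0.001]
contact_force: [-0.8, -0.6, -0.4]
opening: 0.423
```

```bash
python3 -c "
from h import *
to([.6165,.2812,.010],177.3)"
```

```text
t 47.25 p [0.618  0.2816 0.008 ] q [2.370e-02 9.997e-01 1.000e-03 6.000e-04] o 0.423 F [-0.8 -0.6 -0.4]
shift [ 0.0015 -0.0004 -0.002 ] turn [ 0.11  0.06 -0.01] yaw 177.29
```

Request:
apply_moves:
  moves:
    - [[0,0,0,0,0,0,0.9],[0,0,0,0,0,0,0.9],[0,0,0,0,0,0,0.9],[0,0,0,0,0,0,0.9]]
  force: 35

```text
time: 47.65
eef_pos: [0.6184, 0.2817, 0.0086]
tcp_rot: [0.024, 1.0, 0.001, 0.001]
contact_force: [-0.5, -0.3, -0.6]
opening: 0.242
```

Request:
apply_moves:
  moves:
    - [[0,0,-0.015,0,0,0,0.9],[0,0,-0.025,0,0,0,0.9],[0,0,-0.03,0,0,0,0.9],[0,0,-0.03,0,0,0,0.9],[0,0,-0.03,0,0,0,0.9],[0,0,-0.015,0,0,0,0.9],[0,0,0,0,0,0,0.9]]

```text
time: 48.35
eef_pos: [0.6178, 0.2814, 0.164]
tcp_rot: [0.024, 1.0, 0.001, 0.002]
contact_force: [0.0, -0.2, -0.1]
opening: 0.249
```

```bash
python3 -c "
from h import *
to([.445,.088,.17],180); shelf('s6')"
```

```text
t 48.35 p [0.6178 0.2814 0.164 ] q [0.0236 0.9997 0.0013 0.0016] o 0.249 F [ 0.  -0.2 -0.1]
shift [ 0.1634 -0.2013 -0.0071] turn [ 0.15  0.19 -2.7 ] yaw 177.3
shelf [ 0.404 -0.017] [0.134 0.285] 2.9 n 3593
```

Request:
apply_moves:
  moves:
    - [[0.02,-0.025,0,0,0,-1,0.9],[0.03,-0.036,0,0,0,-1,0.9],[0.034,-0.038,0,0,0,-0.7,0.9],[0.034,-0.038,0,0,0,0,0.9],[0.032,-0.036,0,0,0,0,0.9],[0.015,-0.015,0,0,0,0,0.9],[0,0,0,0,0,0,0.9],[0,0,0,0,0,0,0.9]]

```text
time: 49.2
eef_pos: [0.4389, 0.0932, 0.1466]
tcp_rot: [-0.001, 1.0, 0.0, -0.011]
contact_force: [1.0, 0.5, 0.0]
opening: 0.243
```

```bash
python3 -c "
from h import *
to([.437,.092,.05],180); shelf('s7')"
```

```text
t 49.2 p [0.4389 0.0932 0.1466] q [-1.500e-03  9.999e-01  3.000e-04 -1.100e-02] o 0.243 F [1.  0.5 0. ]
shift [-0.0002 -0.0013  0.0966] turn [ 0.03 -1.26  0.17] yaw -179.83
shelf [ 0.407 -0.027] [0.133 0.268] 1.0 n 2049
```

Request:
apply_moves:
  moves:
    - [[0,-0.001,0.02,0,-1.2,0,0.9],[0,0,0.035,0,0,0,0.9],[0,0,0.03,0,0,0,0.9],[0,0,0.01,0,0,0,0.9],[0,0,0,0,0,0,0.9],[0,0,0,0,0,0,0.9]]

```text
time: 49.85
eef_pos: [0.4449, 0.0965, 0.0497]
tcp_rot: [-0.005, 1.0, 0.001, 0.002]
contact_force: [0.7, 0.3, -0.4]
opening: 0.248
```

```bash
python3 -c "
from h import *
to([.437,.092,.0175],180)"
```

```text
t 49.85 p [0.4449 0.0965 0.0497] q [-4.8e-03  1.0e+00  8.0e-04  1.7e-03] o 0.248 F [ 0.7  0.3 -0.4]
shift [ 0.008  -0.0044  0.0322] turn [0.09 0.19 0.55] yaw -179.45
```

Request:
apply_moves:
  moves:
    - [[0.008,-0.004,0.01,0,0.2,0.5,0.9],[0,0,0.01,0,0,0,0.9],[0.001,0,0.006,0,0,0,0.9],[0,0,0,0,0,0,0.9],[0,0,0,0,0,0,0.9]]

```text
time: 50.35
eef_pos: [0.4385, 0.0922, 0.0252]
tcp_rot: [-0.0, 1.0, 0.001, 0.003]
contact_force: [-0.1, 0.5, -0.8]
opening: 0.245
```

```bash
python3 -c "
from h import *
to([.437,.092,.0175],180)"
```

```text
t 50.35 p [0.4385 0.0922 0.0252] q [-2.0e-04  1.0e+00  7.0e-04  3.4e-03] o 0.245 F [-0.1  0.5 -0.8]
shift [ 0.0015 -0.0003  0.0077] turn [0.08 0.39 0.02] yaw -179.98
```

Request:
apply_moves:
  moves:
    - [[0.001,0,0.005,0,0.4,0,0.9],[0,0,0.003,0,0,0,0.9],[0,0,0,0,0,0,0.9],[0,0,0,0,0,0,0.9]]

```text
time: 50.75
eef_pos: [0.4382, 0.0922, 0.0172]
tcp_rot: [-0.0, 1.0, 0.001, 0.001]
contact_force: [-0.7, 0.3, -0.4]
opening: 0.241
```

Request:
apply_moves:
  moves:
    - [[0,0,0,0,0,0,0.3],[0,0,0,0,0,0,0.25],[0,0,-0.008,0,0,0,0.25],[0,0,-0.03,0,0,0,0.25],[0,0,-0.04,0,0,0,0.25],[0,0,-0.04,0,0,0,0.25],[0,0,-0.04,0,0,0,0.25],[0,0,0,0,0,0,0.25]]

```text
time: 51.55
eef_pos: [0.4379, 0.092, 0.1841]
tcp_rot: [-0.0, 1.0, 0.001, 0.001]
contact_force: [0.2, 0.5, 0.7]
opening: 0.376
```

```bash
python3 -c "
from h import *
to([.6,.27,.2],180)"
```

```text
t 51.55 p [0.4379 0.092  0.1841] q [-1.e-04  1.e+00  7.e-04  8.e-04] o 0.376 F [0.2 0.5 0.7]
shift [-0.1622  0.1779 -0.0154] turn [0.08 0.09 0.02] yaw -179.98
```

Request:
apply_moves:
  moves:
    - [[-0.02,0.02,-0.02,0,0,-1,0],[-0.04,0.032,-0.02,0,0,-1,0],[-0.044,0.034,0,0,0,-1,0],[-0.044,0.034,0,0,0,-1,0],[-0.044,0.034,0,0,0,0,0],[-0.035,0.028,0,0,0,0,0],[-0.01,0.01,0,0,0,0,0],[0,0,0,0,0,0,0]]
  force: 20

```text
time: 52.35
eef_pos: [0.6545, 0.2877, 0.2238]
tcp_rot: [-0.035, 0.999, 0.0, 0.002]
contact_force: [0.1, 0.4, -0.1]
opening: 0.496
```

```bash
python3 -c "
from h import *
to([.688,.287,.141],184.3)"
```

```text
t 52.35 p [0.6545 0.2877 0.2238] q [-3.550e-02  9.994e-01  3.000e-04  1.500e-03] o 0.496 F [ 0.1  0.4 -0.1]
shift [-0.0331 -0.0031  0.0829] turn [ 0.02  0.18 -0.23] yaw -175.93
```

Request:
apply_moves:
  moves:
    - [[-0.017,-0.002,0.01,0,0.2,0,0],[-0.014,-0.001,0.02,0,0,0,0],[0,0,0.025,0,0,0,0],[0,0,0.01,0,0,0,0],[0,0,0,0,0,0,0],[0,0,0,0,0,0,0]]

```text
time: 52.95
eef_pos: [0.6831, 0.2839, 0.1573]
tcp_rot: [-0.035, 0.999, -0.001, -0.002]
contact_force: [-0.1, 0.8, 0.2]
opening: 0.502
```

```bash
python3 -c "
from h import *
to([.688,.287,.141],184.3)"
```

```text
t 52.95 p [0.6831 0.2839 0.1573] q [-3.530e-02  9.994e-01 -7.000e-04 -1.900e-03] o 0.502 F [-0.1  0.8  0.2]
shift [-0.0051  0.0028  0.0163] turn [-0.07 -0.22 -0.25] yaw -175.95
```

Request:
apply_moves:
  moves:
    - [[-0.005,0.003,0.007,0,-0.2,0,0],[0,0,0.007,0,0,0,0],[0,0,0.001,0,0,0,0],[0,0,0,0,0,0,0.9],[0,0,0,0,0,0,0.9],[0,0,0,0,0,0,0.9],[0,0,0,0,0,0,0.9]]

```text
time: 53.65
eef_pos: [0.6895, 0.2871, 0.146]
tcp_rot: [-0.036, 0.999, -0.001, 0.003]
contact_force: [0.2, -0.3, -0.4]
opening: 0.166
```

```bash
python3 -c "
from h import *
to([.5577,.2773,.0475],184.3)"
```

```text
t 53.65 p [0.6895 0.2871 0.146 ] q [-3.560e-02  9.994e-01 -9.000e-04  3.100e-03] o 0.166 F [ 0.2 -0.3 -0.4]
shift [ 0.1328 -0.0002  0.0977] turn [-0.11  0.35 -0.22] yaw -175.92
```

Request:
apply_moves:
  moves:
    - [[0.01,0,-0.002,0,0,0,0.9],[0.018,0,-0.001,0,0,0,0.9],[0.02,0,0.002,0,0,0,0.9],[0.02,0,0.0055,0,0,0,0.9],[0.0185,0,0.009,0,0,0,0.9],[0,0,0,0,0,0,0.9]]

```text
time: 54.25
eef_pos: [0.6025, 0.2806, 0.1319]
tcp_rot: [-0.036, 0.999, -0.0, 0.01]
contact_force: [2.5, 0.1, -1.6]
opening: 0.164
```

```bash
python3 -c "
from h import *
to([.5577,.2773,.0475],184.3)
snap('scene','sc3')
a=load('sc3')['im'][170:320,220:460,::-1]
cv2.imwrite('pics/c3.png',cv2.resize(a,None,fx=3.2,fy=3.2,interpolation=2))"
```

```text
t 54.25 p [0.6025 0.2806 0.1319] q [-3.570e-02  9.993e-01 -1.000e-04  1.020e-02] o 0.164 F [ 2.5  0.1 -1.6]
shift [ 0.0466 -0.      0.0835] turn [-0.06  1.17 -0.21] yaw -175.91
```

Request:
apply_moves:
  moves:
    - [[0.0155,0,0.0125,0,0.5,0,0.9],[0.013,0,0.0155,0,0.5,0,0.9],[0.009,0,0.018,0,0,0,0.9],[0.005,0,0.018,0,0,0,0.9],[0.002,0,0.012,0,0,0,0.9],[0,0,0,0,0,0,0.9]]

```text
time: 54.9
eef_pos: [0.5619, 0.2776, 0.0664]
tcp_rot: [-0.036, 0.999, -0.001, 0.001]
contact_force: [0.2, -0.5, 2.1]
opening: 0.167
```

```bash
python3 -c "
from h import *
to([.5577,.2773,.0475],184.3)"
```

```text
t 54.9 p [0.5619 0.2776 0.0664] q [-0.0361  0.9993 -0.0012  0.0012] o 0.167 F [ 0.2 -0.5  2.1]
shift [0.0042 0.     0.0188] turn [-0.15  0.13 -0.16] yaw -175.86
```

Request:
apply_moves:
  moves:
    - [[0.002,0,0.01,0,0,0,0.9],[0.001,0,0.008,0,0,0,0.9],[0,0,0.005,0,0,0,0.9],[0,0,0.004,0,0,0,0.9]]

```text
time: 55.3
eef_pos: [0.559, 0.2775, 0.0505]
tcp_rot: [-0.037, 0.999, -0.003, -0.005]
contact_force: [-12.1, -6.2, 19.7]
opening: 0.168
```

```bash
python3 -c "
from h import *
to([.5577,.2773,.0475],184.3)"
```

```text
t 55.3 p [0.559  0.2775 0.0505] q [-0.0366  0.9993 -0.0032 -0.0045] o 0.168 F [-12.1  -6.2  19.7]
shift [ 0.0013 -0.0001  0.003 ] turn [-0.35 -0.53 -0.11] yaw -175.81
```

Request:
apply_moves:
  moves:
    - [[0,0,-0.002,0,0,0,0.9],[0,0,0,0,0,0,0.1],[0,0,0,0,0,0,0],[0,0,-0.02,0,0,0,0],[0,0,-0.04,0,0,0,0],[0,0,-0.045,0,0,0,0],[0,0,-0.045,0,0,0,0],[0,0,-0.045,0,0,0,0],[0.01,-0.03,-0.01,0,0,0,0],[0.01,-0.045,0,0,0,0,0],[0.01,-0.045,0,0,0,0,0],[0.01,-0.045,0,0,0,0,0]]

```text
time: 56.5
eef_pos: [0.5382, 0.1135, 0.2677]
tcp_rot: [-0.04, 0.999, 0.0, 0.001]
contact_force: [0.9, -1.7, 0.7]
opening: 0.503
```

Request:
apply_moves:
  moves:
    - [[0.01,-0.045,0,0,0,0,0],[0.01,-0.045,0,0,0,0,0],[0.01,-0.045,0,0,0,0,0],[0.01,-0.045,0,0,0,0,0],[0.01,-0.045,0,0,0,0,0],[0.01,-0.045,0,0,0,0,0],[0.01,-0.045,0,0,0,0,0],[0,-0.03,0,0,0,0,0],[0,0,0,0,0,0,0]]

```text
time: 57.4
eef_pos: [0.4953, -0.2552, 0.267]
tcp_rot: [-0.037, 0.999, -0.001, 0.007]
contact_force: [-0.4, 1.4, 0.9]
opening: 0.5
```

```bash
python3 -c "
from h import *
st(); snap('scene','sc9'); snap('top','tp9'); shelf('s9')
a=cv2.resize(load('sc9')['im'][170:320,210:470,::-1],(780,450),interpolation=2)
cv2.imwrite('pics/fin1.png',a)
b=cv2.resize(load('tp9')['im'][120:270,225:445,::-1],(792,540),interpolation=2); cv2.imwrite('pics/fin2.png',b)
d=load('tp9');im=d['im'];h=cv2.cvtColor(im,cv2.COLOR_RGB2HSV);H,S,V=cv2.split(h)
def rects(m,z,amin,n):
    m=m.astype(np.uint8);r=np.zeros_like(m);r[125:265,225:440]=1;m=cv2.morphologyEx(m*r,2,np.ones((3,3)))
    for c in cv2.findContours(m,0,1)[0]:
        if cv2.contourArea(c)>amin:
            p=np.array([onz(d,u,v,z)[:2] for u,v in c[:,0]],np.float32);q=cv2.minAreaRect(p);print(n,np.round(q[0],4),np.round(q[1],4),round(q[2],1))
rects((H>13)&(H<24)&(S>90)&(V>140),.053,200,'lid');rects((S<40)&(V>200),.012,80,'white')
"
```

```text
t 57.4 p [ 0.4953 -0.2552  0.267 ] q [-3.650e-02  9.993e-01 -5.000e-04  7.500e-03] o 0.5 F [-0.4  1.4  0.9]
shelf [ 0.404 -0.019] [0.134 0.282] 3.0 n 3421
lid [0.4529 0.3727] [0.097  0.0867] 87.6
lid [0.4591 0.2595] [0.0913 0.0879] 85.8
lid [0.612 0.282] [0.0908 0.0956] 4.5
white [0.3838 0.4683] [0.0594 0.0427] 7.2
white [ 0.4115 -0.018 ] [0.1179 0.2742] 1.0
white [0.7515 0.3211] [0.0388 0.0384] 0.9
```

View pics/fin1.png

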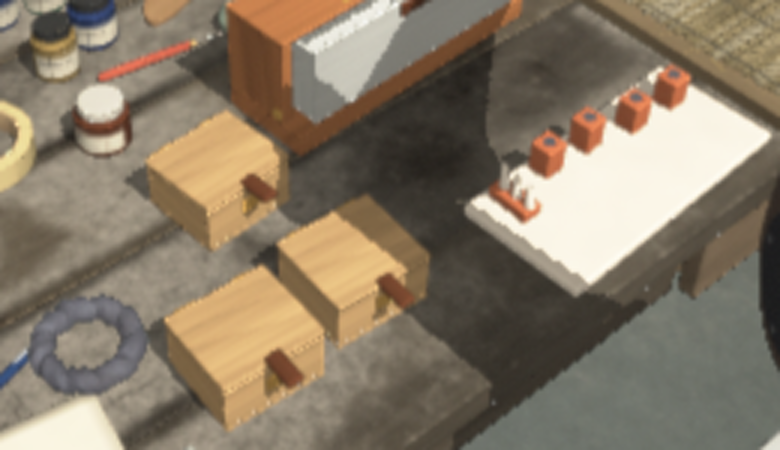

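View pics/fin2.png

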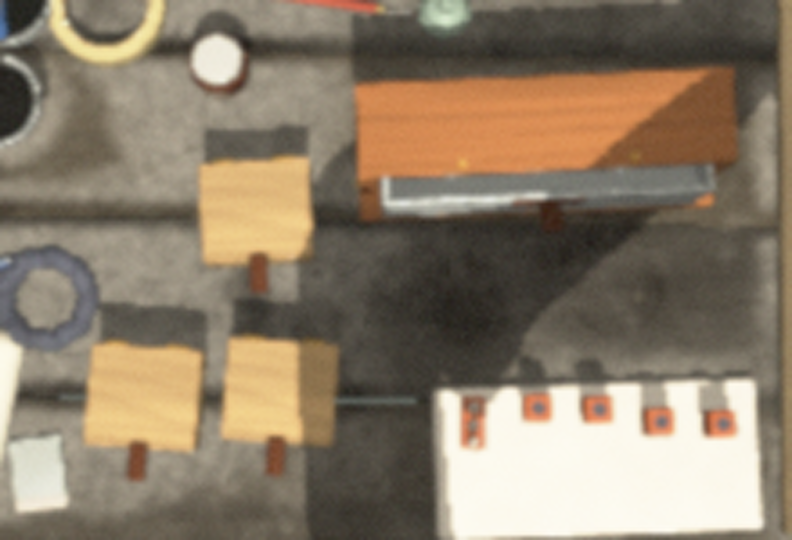

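```bash
python3 -c "
from h import *
st(); print(ctrl.sign_off())"
```

```text
t 57.55 p [ 0.4955 -0.2511  0.267 ] q [-3.870e-02  9.992e-01  4.000e-04  7.100e-03] o 0.499 F [0.3 0.9 0.1]
the job is handed in; nothing more can be done
None
```

The job is done and handed in at 57.6 s. The bin was swung out to its stop and all four kiln props were moved from it to the shelf. The bin was then pushed home. The boxes were opened one at a time: eraser in the first, ink stick in the second, and cone block in the third. I moved the block to the shelf and shut each lid before going on.

Partway through, the shelf was knocked about 4 cm towards the robot. I noticed this before placing the third prop, measured the shelf again and placed the rest to suit; the two props already on it had stayed standing.

The final scene and top pictures show:
- **Shelf:** four props standing separately, with the cone block upright beside them.
- **Lids and bin:** all three lids look shut. Their outlines agree with the first picture, to about 3 mm for the one lid partly in shadow. The bin sits home with its rim and tongue where they started.
- **Jar and tile:** the jar's measured position is unchanged. The tile's mask gave a shift of about 2 mm and a slightly different outline, but its corners look the same as in the first picture. I put that down to the lighting.

No check failed. I had no direct reading of the joint angles for the bin and lids, so "home" and "shut" rest on the pictures and on pressing each one to its stop. The first lid was pressed less firmly than the other two.

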